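# Press a freshly pasted brick tile with a float, flush on its slope

### The job

The thin brick tile on the tilted gluing cradle has just been pasted down and needs steady pressure while the paste grabs. Take the rubber-faced float by its handle, lift it up and off the two hooks of its stand, tilt it to the tile's slope, and set it on the middle of the tile, its long side along the tile's, until its whole sole lies flush. Press it on steadily, firmly but not hard (a push of about one to two kilos), and finish while still holding it pressed there; leave the other things where they are.

Things in the scene. Friction and masses are not known exactly. Their poses are not given: they have to be found in the camera images.
- float_grip (a point): centre of the float's handle bar, 70 mm above the sole's underside. The wooden bar runs along y, 26 mm square with rounded edges, 53 mm free on either side of this point to the two pillars that carry it; 41 mm free between the bar and the sole below. Grasp it here from above, closing across its 26 mm (along x), between the two hooks. z points from sole to handle, vertical while it hangs
- float_sole (a point): centre of the underside (thin, hard rubber face) of the float's sole, 70 mm below float_grip, same axes; the sole is 80 mm (x) by 160 mm (y) and 16 mm thick
- float: the float: a flat pressing tool of about 0.3 kg with a wooden handle bar over its sole, the only thing hanging on the stand, sole level; origin as float_sole
- hook_seat (a point): middle between the two hooks, at the height where the bar's underside rests. Hooks: 7 mm steel prongs at y = +-38 mm, along x; upturned tips 32 mm in front of this point (-x), 12 mm above the seat. Lift the bar by more than 12 mm (about 23; at 34 the sole below meets the hooks), then draw it 100 mm or more toward -x to be clear of them
- stand: wooden tool stand with the two hooks, fixed, 190 mm wide (y), its board 100 mm behind the hook seat (+x) and 30 mm higher than it; origin on the bench under hook_seat, same axes
- tile_face (a point): centre of the tile's upper face, 96 mm (x) by 186 mm (y); z is the outward normal, x points up the slope, y is level along the tile. The slope rises away from the robot by 11 to 28 degrees, different every time. The face is hard and does not give; the cradle is fixed and locked
- tile: thin brick tile, 20 mm thick, pasted on a brick in a plywood tilting cradle (base 235 x 285 mm) whose fence on the tile's low side ends 10 mm below its face; slotted steel quadrants stand beside it at y = +-132 mm; origin at the centre of its underside, axes as tile_face
- tub: open white paste tub, 107 mm wide, 74 mm high, a bystander; origin at the centre of its underside
- tin: open round tin, 72 mm wide, 80 mm high, a bystander; origin at the centre of its underside
- brush: paste brush, 198 mm long, lying, a bystander; origin at the centre of its underside
- wedge: hardwood wedge, 36 x 130 x 28 mm, lying, a bystander; origin at the centre of its underside
- cup: grey-blue enamel mug, 78 mm high, a bystander; origin at its underside

How it is judged:
By the outcome, as a careful person would: the job done as asked, in the order asked, and still so for the second after the job is handed in, while the arm keeps its last pose, push and grip.
It also fails if it takes over 48 s, if anything falls off the work surface, if the arm or the gripper's body presses on something with over 40 N, if the wrist force passes 120 N, or if a joint passes its speed limit or range.

### The arm

A 7-joint arm with a two-finger parallel gripper is mounted at the origin on the work surface; the furniture and walls round the work are solid. World frame = base frame: x ahead of the robot, y to its left, z up, the work surface at z = 0. Lengths are in m, angles in rad, forces in N, time in s.
With the tool pointing down it reaches from about 0.35 to 0.9 m from the base axis. Payload 8.1 kg.
Tool frame: the origin (TCP) lies midway between the tips of the shut fingers; the grasp point (between the pads) lies 19 mm behind it; z points along the fingers, y is the direction in which the jaws open and shut (so a half turn about z gives the same grasp; the last joint's range is limited). The gripper opens to 85 mm and grips with 20 to 120 N. Pads are 22 mm wide; open, the fingers measure 114 mm over their backs; the gripper's body (76 mm by 85 mm) begins 54 mm behind the grasp point. The pads swing forward as they close: fully open they stand 13 mm farther back than shut.
Start: joints at [-1.407, 0.434, 0.025, 1.573, -0.012, 1.134, -0.075], TCP at [0.165, 0.603, 0.231] pointing down, gripper open.
Joint ranges: [-2.62, 2.62], [-0.44, 2.09], [-1.27, 1.32], [0.08, 2.57], [-1.32, 4.46], [0.12, 2], [-2.74, 2.74]. Speed limits (rad/s): [2.22, 2.22, 3.01, 3.01, 3.14, 3.14, 3.14].

### API

Orientations are given as a 3x3 rotation matrix whose columns are the frame's x, y, z axes.
In Python, from plant import monitor, vision, ctrl gives the robot as it stands.
- The arm moves only by the tool carry_out, never from a script. Its argument "motion" is a list of rows, each an object with "linear": the shift along the tool's x, y, z normalised to -1 to 1, where 1 is 0.5 m, a list of three; "delta_rot": the turn, a rotation vector about the tool's x, y, z normalised to -1 to 1, where 1 is pi rad, a list of three. A call has 1 to 5 rows; each row is the pose to reach, as a shift and turn from the pose commanded when the call began, along the tool's axes at that moment, turning the shorter way round; what a row does not reach only later rows make up. A row lasts 1/8 s, in which the tool goes at most 62.5 mm and 10.7 degrees, less where a joint would pass 70% of its speed; a pose out of reach is approached as far as the arm can. A call with a number of a shift or a turn outside -1 to 1 is refused whole. A call with a gripper value outside its range is refused whole. "claw" is the gripper command: -1 is shut, 1 is fully open, values between are in proportion, set as the call begins (left out, the last holds). The fingers move at their own pace and stop on an object; "grip_force" is the grip in N (left out, the last holds). Time passes only in rows, so rows that repeat a pose let the fingers close. It gives the time, the measured TCP pose, the force and the opening at its end, in the units of the state.
- monitor.read_state(): the state, without advancing time (a new reading comes with each control period).
- vision.grab_frame(name): name is "side" or "top" or "wrist"; returns the picture (420x560x3 uint8, red, green, blue); there is no depth.
- vision.camera_model(name): a dict with "mtx" (3x3 intrinsics, pixels), "D" ([k1, k2, p1, p2, k3] as OpenCV has them; the pictures are not rectified), "T" (4x4, takes a point from camera to world coordinates). Camera axes: x right, y up, looking along -z (the intrinsics and any distortion apply to the point x, -y, -z); pixel columns grow to the right and rows downward; lengths in m; the calibration is good to about 2 mm. A picture is of the moment at which its call begins: read the wrist's pose just before it. camera_model takes no time and is no camera call; for the wrist camera it gives the pose at the moment of the call.
- ctrl.job_done(): hands the job in, once; it reports no verdict.
The state is a dict: "clock": time; "joints": joint angles; "qvel": joint speeds; "joint_torque": joint torques, N m; "tool_pos": TCP position; "orientation": TCP orientation; "wrist_force": force on the tool from outside, world axes, zero at the start; "wrist_torque": the same for the moment, N m; "grip_width": opening from 0.0 (shut) to 1.0 (fully open).
Only numpy, scipy, OpenCV 4.12 (cv2) and the standard library are available. Lean on these libraries where they do the work, as an engineer would, in place of code of your own. Each camera call takes 0.05 s, during which the arm holds its last target.

## Working session

There is one attempt and no reset: what is moved stays moved. The work goes in short steps, Python scripts to look and compute and a tool call to move; the robot and the scene stay as the last step left them, time stands still between calls to the robot, and variables do not carry over. Pictures are saved under pics/ and viewed, and the job is handed in when it is done.

Besides the shell and the picture viewer there is one more tool, called after "Emit:" in YAML: its name, and indented under it one key for each argument. carry_out: Moves the arm, as the interface text tells. Scaled input: -1 to 1 covers 0.5 m each way for a shift and pi rad each way for a turn. Its arguments: {"type":"object","properties":{"motion":{"type":"array","items":{"type":"object","properties":{"linear":{"type":"array","items":{"type":"number","minimum":-1,"maximum":1}},"delta_rot":{"type":"array","items":{"type":"number","minimum":-1,"maximum":1}}}}},"claw":{"type":"number"},"grip_force":{"type":"number"}},"required":["motion"]}

```bash
ls; mkdir -p pics
python3 - <<'E'
from plant import monitor, vision, ctrl
import cv2, json
s=monitor.read_state()
for k,v in s.items(): print(k,v)
for n in ["side","top","wrist"]:
    m=vision.camera_model(n); print(n,m)
    im=vision.grab_frame(n); cv2.imwrite(f"pics/{n}0.png",im[:,:,::-1])
E
```

```text
pics
clock 0.0
joints [-1.40663117  0.43523582  0.02497912  1.57411321 -0.01155499  1.13403653
 -0.07512655]
qvel [-4.18311422e-04  1.28080241e-04  1.76518993e-03 -8.32942480e-05
 -7.39913257e-04  9.42555020e-05  4.16302963e-05]
joint_torque [ 2.08111817e-05 -6.70461988e+01  1.02508284e+00 -3.16215563e+01
  1.56972214e-02  1.22118837e-02 -8.69467954e-06]
tool_pos [0.1646931  0.60236357 0.23051187]
orientation [[-9.64606820e-01  2.63692288e-01 -2.46489535e-04]
 [ 2.63692334e-01  9.64605461e-01 -1.63054438e-03]
 [-1.92196826e-04 -1.63783163e-03 -9.99998640e-01]]
wrist_force [-0.57839186 -0.73043303  0.3683468 ]
wrist_torque [0.02205325 0.00355932 0.03159738]
grip_width 0.9963087750684078
side {'mtx': array([[410.90834758,   0.        , 277.11802442],
       [  0.        , 410.90834758, 209.0293442 ],
       [  0.        ,   0.        ,   1.        ]]), 'D': array([-0.08023298,  0.        ,  0.        ,  0.        ,  0.        ]), 'T': array([[ 0.90971124,  0.28591379, -0.30112913,  0.12602062],
       [-0.41519312,  0.61524458, -0.67014087, -0.85171711],
       [-0.00633445,  0.7346614
[... 383 characters left out ...]
047906,  0.32336273],
       [-0.99940879, -0.0318643 , -0.0129123 ,  0.05112815],
       [-0.01755447,  0.15000839,  0.98852887,  1.34710728],
       [ 0.        ,  0.        ,  0.        ,  1.        ]])}
wrist {'mtx': array([[328.88016228,   0.        , 281.52512679],
       [  0.        , 328.88016228, 204.38529342],
       [  0.        ,   0.        ,   1.        ]]), 'D': array([0.00427533, 0.        , 0.        , 0.        , 0.        ]), 'T': array([[ 0.26470889, -0.916471  , -0.30001684,  0.08823913],
       [ 0.96432653,  0.25096449,  0.08420903,  0.6232187 ],
       [-0.00188156, -0.31160508,  0.95020984,  0.3732402 ],
       [ 0.        ,  0.        ,  0.        ,  1.        ]])}
```

View pics/side0.png

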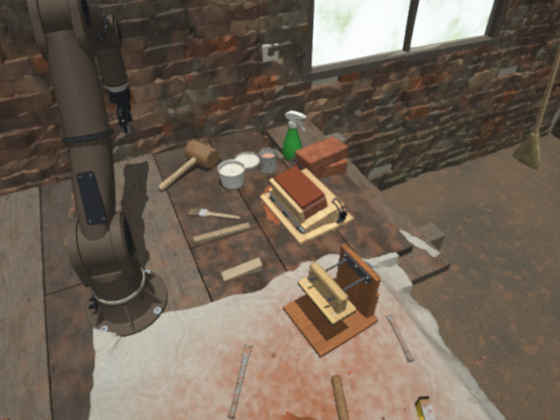

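View pics/top0.png

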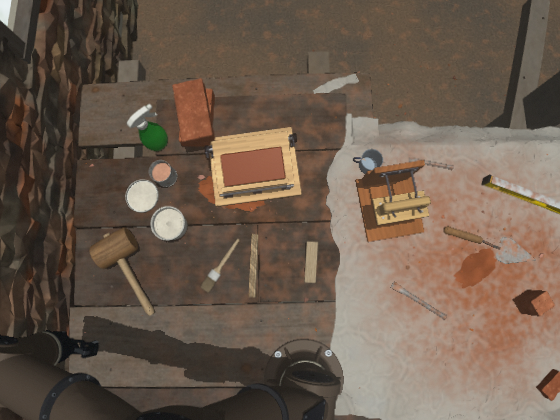

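View pics/wrist0.png

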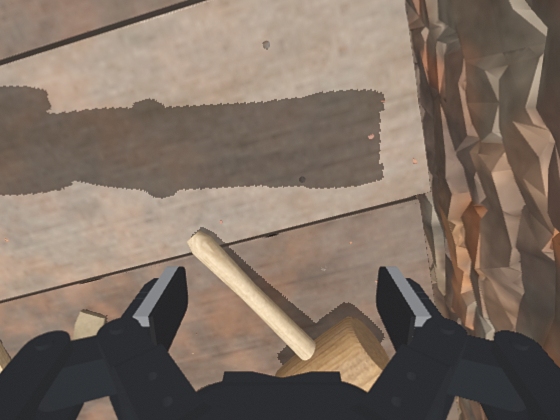

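Run:
```python
import cv2
t=cv2.imread("pics/top0.png"); s=cv2.imread("pics/side0.png")
def c(im,x,y,w,h,k,n): cv2.imwrite(n,cv2.resize(im[y:y+h,x:x+w],None,fx=k,fy=k,interpolation=cv2.INTER_CUBIC))
c(t,345,140,110,110,6,"pics/c1.png"); c(t,195,115,115,100,6,"pics/c2.png")
c(s,280,240,110,115,5,"pics/c3.png"); c(s,250,155,110,90,6,"pics/c4.png")
```

```text
(no output)
```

View pics/c1.png

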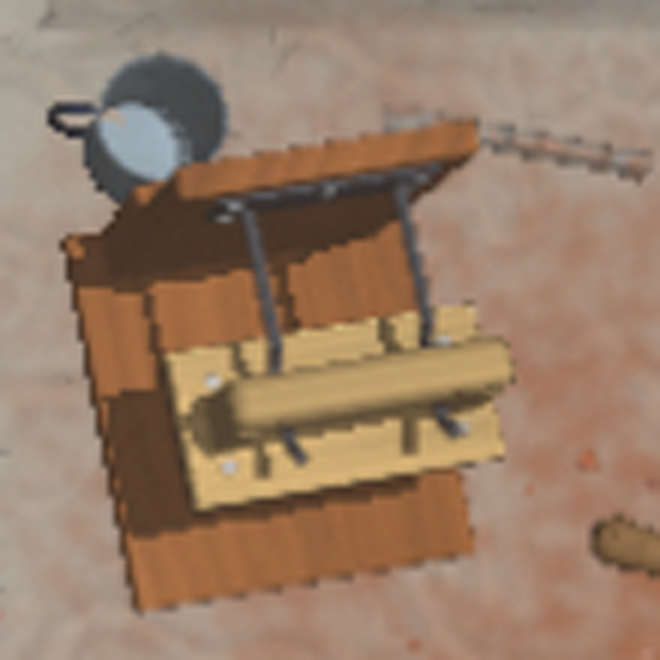

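View pics/c2.png

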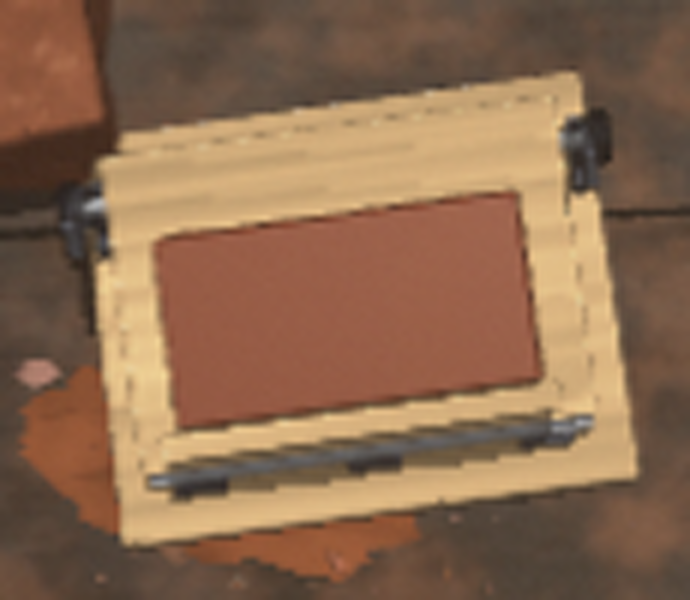

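View pics/c3.png

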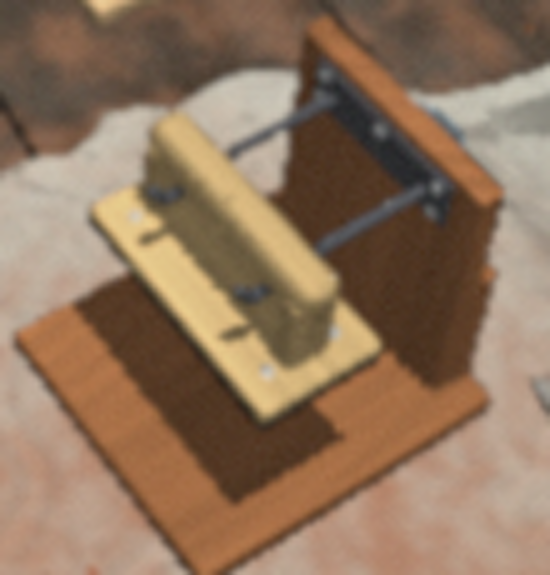

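View pics/c4.png

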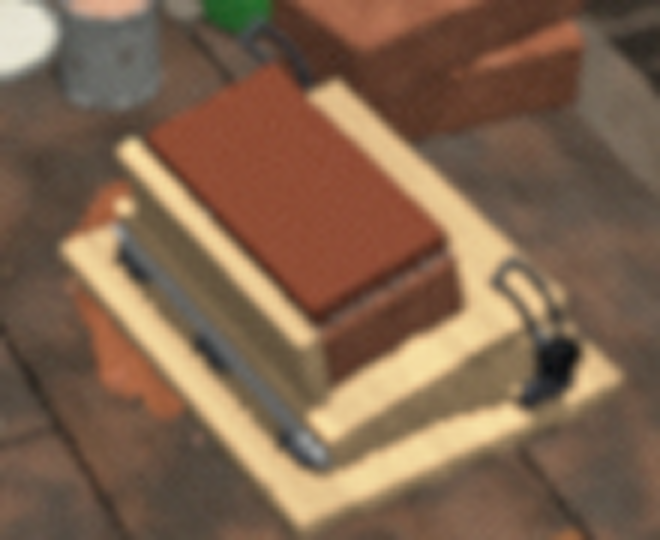

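```bash
cat > h.py <<'E'
import numpy as np, cv2
from scipy.optimize import least_squares
from scipy.spatial.transform import Rotation as R
def proj(m,P):
    P=np.atleast_2d(P); T=m["T"]; p=(P-T[:3,3])@T[:3,:3]
    p=p*[1,-1,-1]
    return cv2.projectPoints(p.reshape(-1,1,3),np.zeros(3),np.zeros(3),m["mtx"],np.array(m["D"]))[0].reshape(-1,2)
def px(l,x0,y0,k): return np.array([((a+.5)/k-.5+x0,(b+.5)/k-.5+y0) for a,b in l])
def pose(v): # x,y,z,yaw,slope (x up slope => rot about -y)
    return R.from_euler("ZY",[v[3],-v[4]]).as_matrix(), np.array(v[:3])
E
cat > fit.py <<'E'
from h import *
from plant import vision
T=vision.camera_model("top");S=vision.camera_model("side")
def fit(loc,obs,v0,slope):
    def f(v):
        v=list(v) if slope else list(v)+[0]
        Rm,t=pose(v)
        return np.concatenate([ (proj(m,loc[i]@Rm.T+t)-o).ravel() for m,i,o in obs])
    r=least_squares(f,v0); print(np.round(r.x,4),"rms",np.sqrt(np.mean(r.fun**2)).round(2)); print(r.fun.reshape(-1,2).round(1).tolist()); return r.x
tl=np.array([[.048,.093,0],[.048,-.093,0],[-.048,-.093,0],[-.048,.093,0]])
tt=px([(156,240),(517,193),(541,380),(177,430)],195,115,6)
ts=px([(270,65),(447,240),(320,318),(150,135)],250,155,6)
v=fit(tl,[(T,[0,1,2,3],tt),(S,[0,1,2,3],ts)],[.5,.1,.1,0.1,.3],True)
print("slope deg",np.degrees(v[4]))
fit(tl,[(T,[0,1,2,3],tt)],v,True);fit(tl,[(S,[0,1,2,3],ts)],v,True)
fl=np.array([[.04,.08,.016],[.04,-.08,.016],[-.04,-.08,.016],[-.04,.08,.016]])
ft=px([(162,352),(477,303),(503,455),(200,510)],345,140,6)
fs=px([(382,350),(265,420),(93,213)],280,240,5)
fit(fl,[(T,[0,1,2,3],ft),(S,[1,2,3],fs)],[.4,-.3,.1,0.1],False)
E
python3 fit.py
```

```text
[0.6542 0.1361 0.132  0.104  0.183 ] rms 0.64
[[-0.6, 0.4], [-0.0, -0.1], [0.2, 0.2], [0.2, 0.1], [1.4, 0.4], [1.2, -0.7], [-1.1, -0.3], [-0.7, 0.6]]
slope deg 10.484262165182544
[0.656  0.1363 0.1272 0.0989 0.1453] rms 0.19
[[-0.3, 0.2], [0.0, 0.1], [0.1, 0.1], [0.2, -0.3]]
[0.6591 0.1466 0.1223 0.1162 0.1801] rms 0.81
[[0.9, 0.6], [0.9, -0.9], [-0.9, -0.5], [-0.8, 0.9]]
[ 0.5163 -0.3061  0.1076  0.1308] rms 0.45
[[0.5, 0.2], [-0.7, 0.0], [0.5, 0.4], [-0.6, -0.1], [0.8, 0.0], [0.1, 0.3], [-0.4, -0.5]]
```

```bash
cat >> h.py <<'E'
def toolR(yaw,slope=0.0,extra=None):
    # tool z = -normal, tool y = float x axis direction, tool x = y cross z
    Rf,_=pose([0,0,0,yaw,slope]); z=-Rf[:,2]; y=Rf[:,0]; return np.stack([np.cross(y,z),y,z],1)
def delta(p,Rt,verbose=True):
    from plant import monitor
    s=monitor.read_state(); R0=np.array(s["orientation"]); p0=np.array(s["tool_pos"])
    d=R0.T@(np.array(p)-p0); w=R.from_matrix(R0.T@Rt).as_rotvec()
    print("t",s["clock"],"pos",p0.round(4),"F",np.round(s["wrist_force"],2),"M",np.round(s["wrist_torque"],2),"grip",round(s["grip_width"],3))
    print("linear",(d/.5).round(4).tolist(),"rot",(w/np.pi).round(4).tolist(), "mm",(d*1000).round(1),"deg",np.degrees(w).round(2))
E
python3 -c "
from h import *
print(toolR(.13)); delta([.62,.10,.36],toolR(.13))"
```

```text
[[-0.12963414  0.99156189 -0.        ]
 [ 0.99156189  0.12963414 -0.        ]
 [ 0.          0.         -1.        ]]
t 0.15 pos [0.1647 0.6025 0.2307] F [-0.46  0.23  0.49] M [-0.02 -0.02  0.03] grip 1.003
linear [-1.1434, -0.7296, -0.2576] rot [-0.0003, 0.0003, 0.3737] mm [-571.7 -364.8 -128.8] deg [-6.000e-02  5.000e-02  6.726e+01]
```

Emit:
carry_out:
  motion:
    - {"linear": [-0.11,-0.07,-0.06],"delta_rot": [0,0,0.05]}
    - {"linear": [-0.2,-0.13,-0.12],"delta_rot": [0,0,0.1]}
    - {"linear": [-0.3,-0.19,-0.17],"delta_rot": [0,0,0.15]}
    - {"linear": [-0.4,-0.25,-0.22],"delta_rot": [0,0,0.2]}
    - {"linear": [-0.5,-0.32,-0.26],"delta_rot": [0,0,0.25]}
  claw: 1

```text
clock: 0.78
tool_pos: [0.3575, 0.3899, 0.3583]
orientation: [[-0.491, 0.871, 0.0], [0.871, 0.491, 0.001], [0.0, 0.001, -1.0]]
wrist_force: [0.8, 0.3, 0.5]
grip_width: 0.998
```

```bash
python3 -c "
from h import *
delta([.62,.10,.36],toolR(.13))"
```

```text
t 0.775 pos [0.3575 0.3899 0.3583] F [0.83 0.27 0.47] M [ 0.   -0.07 -0.01] grip 0.998
linear [-0.763, 0.1725, -0.0036] rot [0.0002, -0.0002, 0.1221] mm [-381.5   86.2   -1.8] deg [ 0.03 -0.03 21.97]
```

Emit:
carry_out:
  motion:
    - {"linear": [-0.12,0.03,0],"delta_rot": [0,0,0.05]}
    - {"linear": [-0.24,0.05,0],"delta_rot": [0,0,0.1]}
    - {"linear": [-0.36,0.08,0],"delta_rot": [0,0,0.122]}
    - {"linear": [-0.48,0.11,0],"delta_rot": [0,0,0.122]}
    - {"linear": [-0.6,0.135,0],"delta_rot": [0,0,0.122]}

```text
clock: 1.4
tool_pos: [0.5646, 0.1629, 0.3573]
orientation: [[-0.136, 0.991, -0.0], [0.991, 0.136, 0.0], [0.0, -0.0, -1.0]]
wrist_force: [0.5, 1.8, 0.0]
grip_width: 0.999
```

Emit:
carry_out:
  motion:
    - {"linear": [-0.1,0.02,0],"delta_rot": [0,0,0]}
    - {"linear": [-0.14,0.035,0],"delta_rot": [0,0,0]}
    - {"linear": [-0.14,0.035,0],"delta_rot": [0,0,0]}

```text
clock: 1.78
tool_pos: [0.5908, 0.095, 0.3571]
orientation: [[-0.131, 0.991, -0.0], [0.991, 0.131, -0.001], [-0.001, -0.0, -1.0]]
wrist_force: [0.2, -0.8, -0.4]
grip_width: 1.003
```

```bash
python3 -c "
from h import *
from plant import vision
import pickle
delta([.62,.10,.36],toolR(.13))
m=vision.camera_model('wrist'); im=vision.grab_frame('wrist'); cv2.imwrite('pics/w1.png',im[:,:,::-1]); pickle.dump(m,open('w1.pkl','wb'))
delta([.62,.10,.36],toolR(.13))
"
```

```text
t 1.775 pos [0.5908 0.095  0.3571] F [ 0.15 -0.79 -0.39] M [ 0.01  0.03 -0.  ] grip 1.003
linear [0.0022, 0.0592, -0.0058] rot [-0.0001, 0.0003, 0.0005] mm [ 1.1 29.6 -2.9] deg [-0.02  0.05  0.08]
t 1.825 pos [0.5903 0.0971 0.3571] F [ 0.04 -0.   -0.52] M [ 0.04  0.   -0.01] grip 1.0
linear [-0.0021, 0.0596, -0.0059] rot [-0.0002, -0.0, 0.0013] mm [-1.1 29.8 -3. ] deg [-0.04 -0.01  0.23]
```

View pics/w1.png

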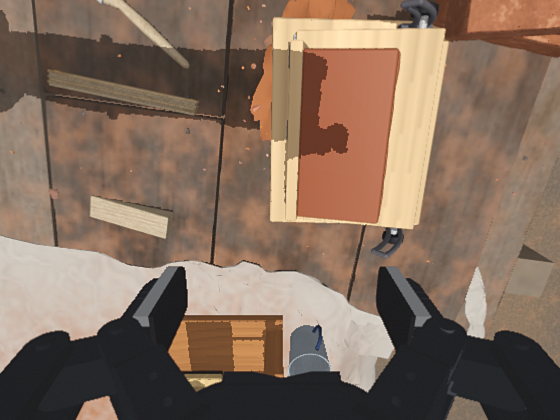

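Run:
```python
import cv2
t=cv2.imread("pics/w1.png")
c=cv2.resize(t[30:240,265:425],None,fx=4,fy=4,interpolation=cv2.INTER_CUBIC)
cv2.imwrite("pics/w1a.png",c[:440]);cv2.imwrite("pics/w1b.png",c[400:])
```

```text
(no output)
```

View pics/w1a.png

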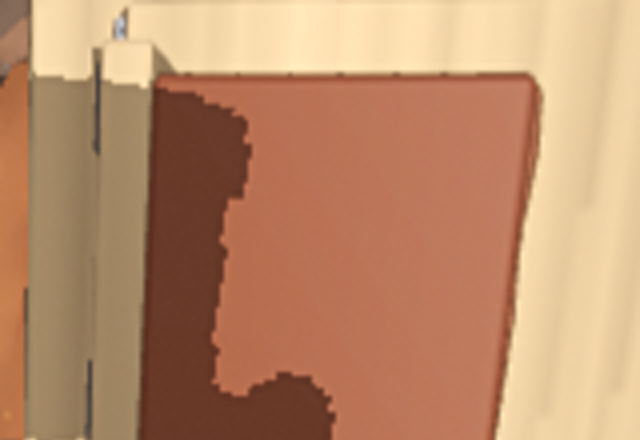

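View pics/w1b.png

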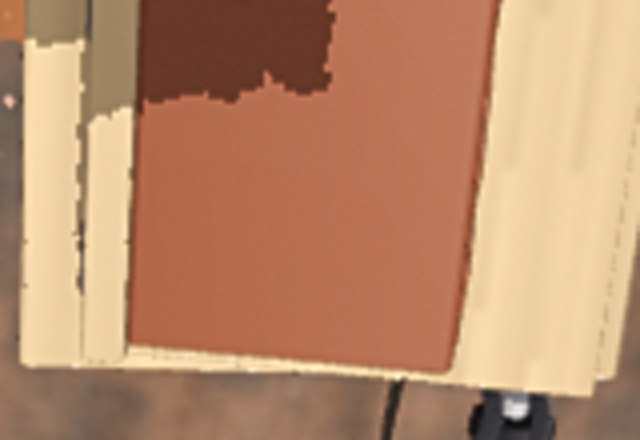

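```bash
cat > fit2.py <<'E'
from fit import *
import pickle
W=pickle.load(open("w1.pkl","rb"))
tw=px([(535,76),(450,772),(130,744),(155,76)],265,30,4)
print("----")
a=[0,1,2,3]
fit(tl,[(W,a,tw)],v,True)
fit(tl,[(W,a,tw),(T,a,tt)],v,True)
x=fit(tl,[(W,a,tw),(T,a,tt),(S,a,ts)],v,True);print(np.degrees(x[3:]))
E
python3 fit2.py
```

```text
[0.6542 0.1361 0.132  0.104  0.183 ] rms 0.64
[[-0.6, 0.4], [-0.0, -0.1], [0.2, 0.2], [0.2, 0.1], [1.4, 0.4], [1.2, -0.7], [-1.1, -0.3], [-0.7, 0.6]]
slope deg 10.484262165182544
[0.656  0.1363 0.1272 0.0989 0.1453] rms 0.19
[[-0.3, 0.2], [0.0, 0.1], [0.1, 0.1], [0.2, -0.3]]
[0.6591 0.1466 0.1223 0.1162 0.1801] rms 0.81
[[0.9, 0.6], [0.9, -0.9], [-0.9, -0.5], [-0.8, 0.9]]
[ 0.5163 -0.3061  0.1076  0.1308] rms 0.45
[[0.5, 0.2], [-0.7, 0.0], [0.5, 0.4], [-0.6, -0.1], [0.8, 0.0], [0.1, 0.3], [-0.4, -0.5]]
----
[0.6541 0.136  0.1298 0.1082 0.1885] rms 0.28
[[0.3, 0.0], [0.3, -0.2], [-0.5, -0.2], [-0.2, 0.3]]
[0.6542 0.136  0.1299 0.1072 0.1797] rms 0.33
[[0.5, 0.2], [0.4, -0.3], [-0.5, -0.1], [-0.0, 0.2], [-0.5, 0.7], [-0.0, 0.0], [0.3, 0.2], [0.3, 0.3]]
[0.654  0.1361 0.1308 0.1077 0.1806] rms 0.58
[[0.6, -0.1], [0.5, -0.1], [-0.6, 0.1], [-0.2, -0.0], [-0.6, 0.7], [-0.1, -0.0], [0.3, 0.2], [0.3, 0.3], [1.2, 0.7], [1.2, -0.4], [-1.0, 0.0], [-0.8, 0.9]]
[ 6.16797088 10.34854334]
```

```bash
python3 -c "
from h import *
delta([.46,.06,.34],toolR(.13,.5))"
```

```text
t 1.825 pos [0.5903 0.0971 0.3571] F [ 0.04 -0.   -0.52] M [ 0.04  0.   -0.01] grip 1.0
linear [-0.0386, -0.2682, 0.0343] rot [-0.1594, -0.0004, 0.0013] mm [ -19.3 -134.1   17.2] deg [-28.68  -0.07   0.23]
```

Emit:
carry_out:
  motion:
    - {"linear": [-0.01,-0.09,0.01],"delta_rot": [-0.055,0,0]}
    - {"linear": [-0.03,-0.18,0.02],"delta_rot": [-0.11,0,0]}
    - {"linear": [-0.04,-0.27,0.034],"delta_rot": [-0.16,0,0]}
    - {"linear": [-0.04,-0.27,0.034],"delta_rot": [-0.16,0,0]}
    - {"linear": [-0.04,-0.27,0.034],"delta_rot": [-0.16,0,0]}

```text
clock: 2.45
tool_pos: [0.4585, 0.0605, 0.3412]
orientation: [[-0.138, 0.867, 0.478], [0.99, 0.12, 0.068], [0.002, 0.483, -0.876]]
wrist_force: [1.1, -0.2, 0.4]
grip_width: 1.002
```

```bash
python3 -c "
from h import *
from plant import vision
import pickle
m=vision.camera_model('wrist'); im=vision.grab_frame('wrist'); cv2.imwrite('pics/w2.png',im[:,:,::-1]); pickle.dump(m,open('w2.pkl','wb'))
delta([.62,.10,.36],toolR(.13)); print(m['T'])
"
```

```text
t 2.5 pos [0.4604 0.0607 0.3421] F [1.74 0.03 0.84] M [-0.07  0.42 -0.04] grip 1.0
linear [0.0343, 0.3035, 0.1269] rot [0.1607, -0.001, 0.0021] mm [ 17.1 151.8  63.5] deg [28.93 -0.18  0.38]
[[ 0.86736264  0.01892373 -0.49731674  0.37988244]
 [ 0.1191179   0.96233782  0.2443703   0.12936168]
 [ 0.48321111 -0.271197    0.83244172  0.46629105]
 [ 0.          0.          0.          1.        ]]
```

View pics/w2.png

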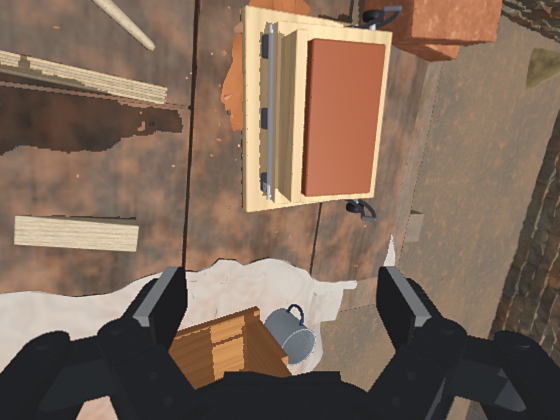

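Run:
```python
import cv2
t=cv2.imread("pics/w2.png")
c=cv2.resize(t[30:205,290:400],None,fx=6,fy=6,interpolation=cv2.INTER_CUBIC)
cv2.imwrite("pics/w2a.png",c[:300]);cv2.imwrite("pics/w2b.png",c[750:])
```

```text
(no output)
```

View pics/w2a.png

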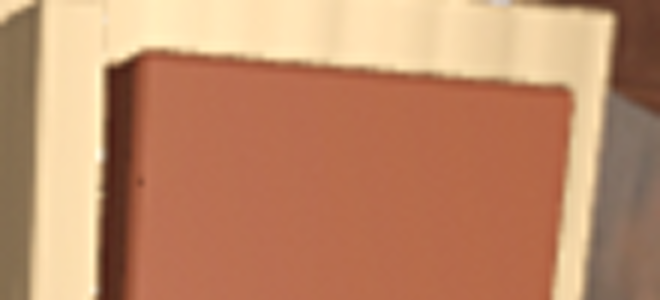

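View pics/w2b.png

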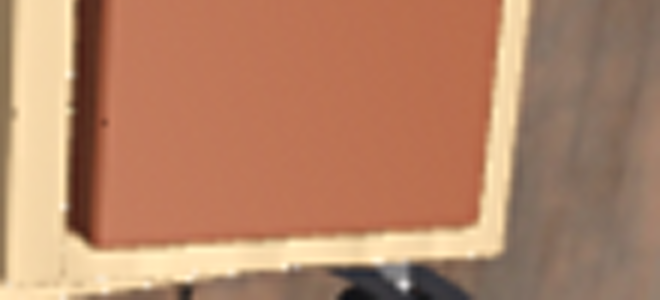

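```bash
cat > fit3.py <<'E'
from fit2 import *
V=pickle.load(open("w2.pkl","rb"))
tv=px([(572,90),(481,972),(98,996),(141,52)],290,30,6)
print("----")
def fb(obs,v0,b): 
    global tl
    l=tl*1; l[:,:2]-=np.sign(l[:,:2])*b
    x=fit(l,obs,v0,True); print("   b",b,np.degrees(x[3:]).round(2))
fb([(V,a,tv)],v,0)
for b in(0,.001,.0015,.002):
    fb([(V,a,tv),(W,a,tw)],v,b)
    fb([(V,a,tv),(W,a,tw),(T,a,tt),(S,a,ts)],v,b)
E
python3 fit3.py | sed -n '/----/,$p' | tail -n +8
```

```text
[ 6.16797088 10.34854334]
----
[0.6578 0.1366 0.1298 0.1115 0.1851] rms 0.17
[[0.2, -0.0], [-0.1, -0.3], [-0.1, 0.2], [-0.0, 0.1]]
   b 0 [ 6.39 10.61]
[0.6544 0.1362 0.1326 0.1098 0.171 ] rms 0.79
[[-0.4, -0.4], [-1.0, 0.4], [-1.1, 1.2], [-0.9, -0.8], [1.3, -0.5], [1.3, 0.2], [-0.1, 0.8], [-0.0, -0.3]]
   b 0 [6.29 9.8 ]
[0.6543 0.1362 0.1325 0.1092 0.1723] rms 0.72
[[-0.4, -0.3], [-1.1, 0.4], [-1.2, 1.2], [-0.9, -0.7], [1.3, -0.4], [1.2, 0.3], [-0.2, 0.8], [0.0, -0.3], [-0.7, 0.5], [-0.1, -0.3], [0.3, -0.1], [0.2, 0.1], [1.3, 0.4], [1.3, -0.8], [-0.9, -0.5], [-0.7, 0.4]]
   b 0 [6.26 9.87]
[0.6533 0.1364 0.1348 0.1097 0.1924] rms 0.26
[[0.1, -0.3], [-0.5, 0.2], [-0.3, 0.4], [-0.1, -0.3], [0.1, -0.2], [0.3, 0.1], [0.1, 0.2], [0.2, 0.2]]
   b 0.001 [ 6.29 11.02]
[0.6535 0.1364 0.1344 0.1091 0.1934] rms 0.51
[[-0.1, -0.1], [-0.7, 0.2], [-0.5, 0.4], [-0.2, -0.1], [0.1, -0.0], [0.3, 0.0], [0.2, 0.1], [0.4, 0.4], [-0.5, 0.8], [-0.5, 0.1], [-0.2, -0.2], [0.4, -0.1], [1.0, 0.0], [0.7, -1.4], [-1.0, -1.0], [-0.6, 0.3]]
   b 0.001 [ 6.25 11.08]
[0.6528 0.1366 0.136  0.1097 0.2023] rms 0.27
[
[... 168 characters left out ...]
ms 0.57
[[0.1, -0.0], [-0.5, 0.0], [-0.1, 0.0], [0.2, 0.2], [-0.5, 0.2], [-0.2, -0.1], [0.3, -0.3], [0.6, 0.7], [-0.4, 1.0], [-0.6, 0.3], [-0.4, -0.3], [0.5, -0.2], [0.8, -0.1], [0.3, -1.7], [-1.1, -1.2], [-0.5, 0.2]]
   b 0.0015 [ 6.25 11.64]
[0.6523 0.1367 0.1371 0.1096 0.2118] rms 0.52
[[0.5, -0.3], [-0.1, -0.1], [0.5, -0.3], [0.8, 0.1], [-1.2, 0.0], [-0.7, -0.1], [0.3, -0.5], [0.4, 0.7]]
   b 0.002 [ 6.28 12.14]
[0.6526 0.1365 0.1362 0.109  0.2125] rms 0.71
[[0.2, 0.1], [-0.4, -0.1], [0.3, -0.4], [0.7, 0.5], [-1.1, 0.4], [-0.7, -0.2], [0.5, -0.6], [0.8, 1.0], [-0.3, 1.1], [-0.8, 0.5], [-0.6, -0.4], [0.5, -0.3], [0.6, -0.2], [0.0, -1.9], [-1.1, -1.5], [-0.4, 0.1]]
   b 0.002 [ 6.24 12.17]
```

```bash
python3 -c "
from h import *
delta([.51,-.25,.33],toolR(.131))"
```

```text
t 2.5 pos [0.4604 0.0607 0.3421] F [1.74 0.03 0.84] M [-0.07  0.42 -0.04] grip 1.0
linear [-0.6292, 0.0004, 0.027] rot [0.1607, -0.0009, 0.0018] mm [-3.146e+02  2.000e-01  1.350e+01] deg [28.93 -0.16  0.32]
```

Emit:
carry_out:
  motion:
    - {"linear": [-0.12,0,0.005],"delta_rot": [0.05,0,0]}
    - {"linear": [-0.24,0,0.01],"delta_rot": [0.1,0,0]}
    - {"linear": [-0.36,0,0.015],"delta_rot": [0.16,0,0.002]}
    - {"linear": [-0.48,0,0.02],"delta_rot": [0.16,0,0.002]}
    - {"linear": [-0.6,0,0.027],"delta_rot": [0.16,0,0.002]}

```text
clock: 3.12
tool_pos: [0.5081, -0.2152, 0.3289]
orientation: [[-0.136, 0.991, -0.003], [0.991, 0.136, -0.005], [-0.005, -0.003, -1.0]]
wrist_force: [0.9, 0.6, 0.5]
grip_width: 1.001
```

Emit:
carry_out:
  motion:
    - {"linear": [-0.03,0,0],"delta_rot": [0,0,0]}
    - {"linear": [-0.03,0,0],"delta_rot": [0,0,0]}
    - {"linear": [-0.03,0,0],"delta_rot": [0,0,0]}

```text
clock: 3.5
tool_pos: [0.5062, -0.2284, 0.3293]
orientation: [[-0.132, 0.991, -0.001], [0.991, 0.132, 0.0], [0.0, -0.001, -1.0]]
wrist_force: [0.6, 0.2, -0.7]
grip_width: 0.998
```

```bash
python3 -c "
from h import *
from plant import vision
import pickle
m=vision.camera_model('wrist'); im=vision.grab_frame('wrist'); cv2.imwrite('pics/w3.png',im[:,:,::-1]); pickle.dump(m,open('w3.pkl','wb'))
delta([.51,-.25,.33],toolR(.131)); print(m['T'])
"
```

```text
t 3.55 pos [ 0.5059 -0.228   0.3293] F [ 0.28 -0.42 -0.02] M [ 0.01  0.03 -0.03] grip 0.996
linear [-0.0446, 0.0024, -0.0014] rot [-0.0001, -0.0003, 0.0004] mm [-22.3   1.2  -0.7] deg [-0.01 -0.05  0.08]
[[ 9.91447687e-01 -1.24195476e-01 -4.00869992e-02  4.96322089e-01]
 [ 1.30503278e-01  9.42058105e-01  3.09023335e-01 -1.49684200e-01]
 [-6.15017831e-04 -3.11611955e-01  9.50209246e-01  4.71916673e-01]
 [ 0.00000000e+00  0.00000000e+00  0.00000000e+00  1.00000000e+00]]
```

View pics/w3.png

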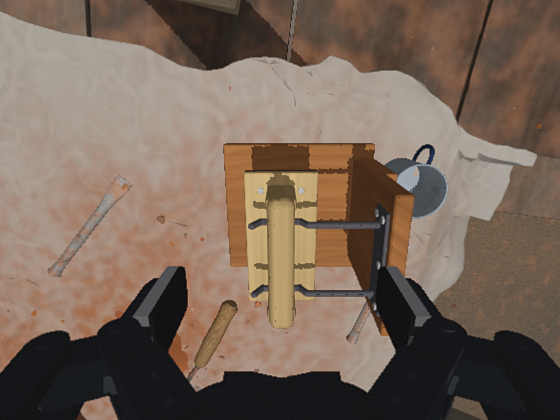

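Run:
```python
import cv2
t=cv2.imread("pics/w3.png")
cv2.imwrite("pics/w3a.png",cv2.resize(t[160:340,215:345],None,fx=4.4,fy=4.4,interpolation=cv2.INTER_CUBIC)[:,:])
```

```text
(no output)
```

View pics/w3a.png

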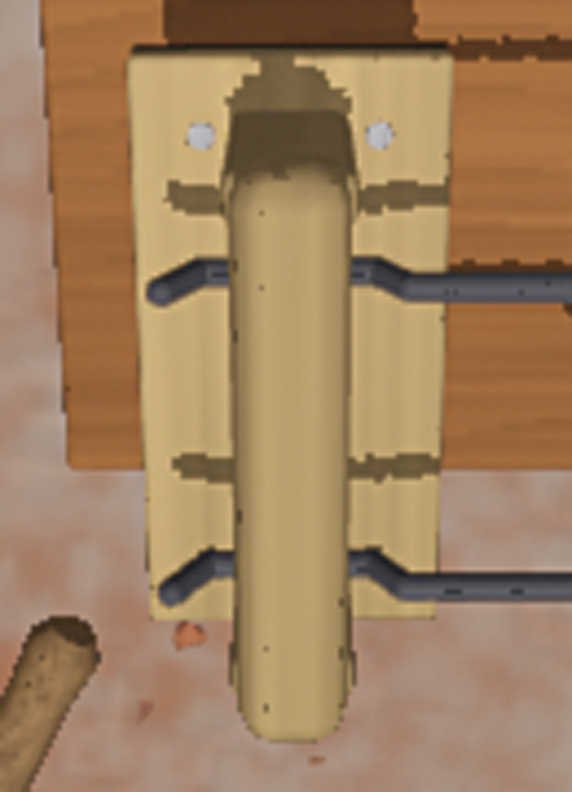

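```bash
cat > fit4.py <<'E'
from fit import *
import pickle
U=pickle.load(open("w3.pkl","rb"))
fu=px([(451,56),(435,617),(151,617),(130,56)],215,160,4.4)
print("----")
fit(fl,[(U,[0,1,2,3],fu)],[.5,-.3,.1,.13],False)
x=fit(fl,[(U,[0,1,2,3],fu),(T,[0,1,2,3],ft),(S,[1,2,3],fs)],[.5,-.3,.1,.13],False)
Rf,t=pose(list(x)+[0]); 
# bar edges check: bar top +-.013 at z .083
print((proj(U,(np.array([[-.013,0,.083],[.013,0,.083],[0,.038,.057],[0,-.038,.057]])@Rf.T+t))-[215,160])*4.4)
E
python3 fit4.py | sed -n '/----/,$p'; python3 -c "
from h import *
delta([.5163,-.3061,.1076+.07-.019],toolR(.131))"
```

```text
----
[ 0.5161 -0.3066  0.1068  0.1338] rms 0.29
[[0.5, 0.1], [0.1, -0.3], [-0.2, -0.1], [-0.4, 0.3]]
[ 0.5161 -0.3063  0.1076  0.1333] rms 0.41
[[0.7, -0.1], [0.2, -0.1], [-0.2, -0.0], [-0.4, 0.1], [0.6, 0.4], [-0.7, 0.1], [0.6, 0.4], [-0.5, 0.0], [0.8, 0.1], [0.2, 0.4], [-0.4, -0.3]]
[[230.20766422 480.2439504 ]
 [349.08760989 480.02020643]
 [289.42458351 274.74804105]
 [290.40987504 565.48753597]]
t 3.55 pos [ 0.5059 -0.228   0.3293] F [ 0.28 -0.42 -0.02] M [ 0.01  0.03 -0.03] grip 0.996
linear [-0.1578, 0.0001, 0.3413] rot [-0.0001, -0.0003, 0.0004] mm [-7.890e+01  1.000e-01  1.707e+02] deg [-0.01 -0.05  0.08]
```

Emit:
carry_out:
  motion:
    - {"linear": [-0.1,0,0.05],"delta_rot": [0,0,0]}
    - {"linear": [-0.158,0,0.12],"delta_rot": [0,0,0]}
    - {"linear": [-0.158,0,0.2],"delta_rot": [0,0,0]}
    - {"linear": [-0.158,0,0.25],"delta_rot": [0,0,0]}
    - {"linear": [-0.158,0,0.25],"delta_rot": [0,0,0]}

```text
clock: 4.18
tool_pos: [0.5148, -0.3054, 0.2029]
orientation: [[-0.131, 0.991, -0.002], [0.991, 0.131, 0.003], [0.004, -0.002, -1.0]]
wrist_force: [-0.1, 0.1, 0.5]
grip_width: 1.001
```

```bash
python3 -c "
from h import *
from plant import vision
im=vision.grab_frame('wrist'); cv2.imwrite('pics/w4.png',im[:,:,::-1])
delta([.5161,-.3063,.1586],toolR(.133))"
```

```text
t 4.225 pos [ 0.5153 -0.3063  0.2044] F [0.34 0.05 1.41] M [-0.01 -0.04 -0.  ] grip 1.0
linear [-0.0004, 0.0015, 0.0916] rot [-0.0001, -0.0007, -0.0005] mm [-0.2  0.8 45.8] deg [-0.01 -0.12 -0.08]
```

View pics/w4.png

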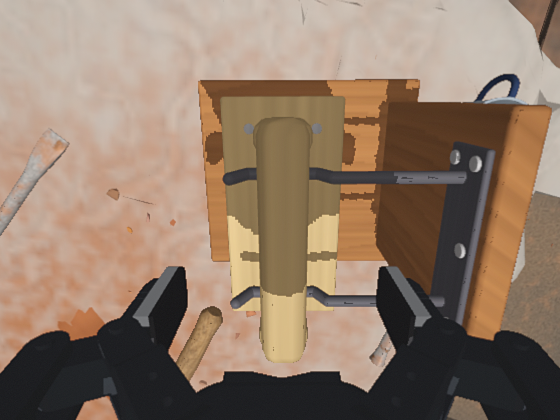

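Emit:
carry_out:
  motion:
    - {"linear": [0,0.0015,0.05],"delta_rot": [0,0,0]}
    - {"linear": [0,0.0015,0.0916],"delta_rot": [0,0,0]}
    - {"linear": [0,0.0015,0.0916],"delta_rot": [0,0,0]}
    - {"linear": [0,0.0015,0.0916],"delta_rot": [0,0,0]}

```text
clock: 4.72
tool_pos: [0.5163, -0.3078, 0.1601]
orientation: [[-0.13, 0.992, 0.002], [0.992, 0.13, 0.001], [0.0, 0.002, -1.0]]
wrist_force: [-0.1, -0.3, 0.5]
grip_width: 0.999
```

```bash
python3 -c "
from h import *
delta([.5161,-.3063,.1586],toolR(.133))"
```

```text
t 4.725 pos [ 0.5163 -0.3078  0.1601] F [-0.1  -0.26  0.46] M [-0.06  0.02  0.01] grip 0.999
linear [0.003, 0.0001, 0.0031] rot [0.0006, -0.0001, -0.001] mm [1.5 0.  1.5] deg [ 0.11 -0.02 -0.18]
```

Emit:
carry_out:
  motion:
    - {"linear": [0.003,0,0.003],"delta_rot": [0,0,0]}
    - {"linear": [0.003,0,0.003],"delta_rot": [0,0,0]}
    - {"linear": [0.003,0,0.003],"delta_rot": [0,0,0]}
    - {"linear": [0.003,0,0.003],"delta_rot": [0,0,0]}
    - {"linear": [0.003,0,0.003],"delta_rot": [0,0,0]}
  claw: -1
  grip_force: 80

```text
clock: 5.35
tool_pos: [0.5153, -0.3061, 0.1572]
orientation: [[-0.129, 0.992, 0.0], [0.992, 0.129, 0.001], [0.001, 0.001, -1.0]]
wrist_force: [0.2, 1.0, 5.8]
grip_width: 0.296
```

Emit:
carry_out:
  motion:
    - {"linear": [0,0,0],"delta_rot": [0,0,0]}
    - {"linear": [0,0,0],"delta_rot": [0,0,0]}
    - {"linear": [0,0,0],"delta_rot": [0,0,0]}
    - {"linear": [0,0,0],"delta_rot": [0,0,0]}

```text
clock: 5.85
tool_pos: [0.5153, -0.3062, 0.1573]
orientation: [[-0.129, 0.992, 0.0], [0.992, 0.129, 0.001], [0.001, 0.001, -1.0]]
wrist_force: [-1.5, 0.8, 5.5]
grip_width: 0.294
```

```bash
python3 -c "
from h import *
delta([.5161,-.3063,.1586+.023],toolR(.133))"
```

```text
t 5.85 pos [ 0.5153 -0.3062  0.1573] F [-1.48  0.76  5.47] M [0.22 0.16 0.  ] grip 0.294
linear [-0.0004, 0.0016, -0.0487] rot [0.0002, -0.0004, -0.0012] mm [ -0.2   0.8 -24.3] deg [ 0.03 -0.08 -0.22]
```

Emit:
carry_out:
  motion:
    - {"linear": [0,0,-0.016],"delta_rot": [0,0,0]}
    - {"linear": [0,0,-0.032],"delta_rot": [0,0,0]}
    - {"linear": [0,0,-0.046],"delta_rot": [0,0,0]}
    - {"linear": [0,0,-0.046],"delta_rot": [0,0,0]}
    - {"linear": [0,0,-0.046],"delta_rot": [0,0,0]}

```text
clock: 6.48
tool_pos: [0.5151, -0.3059, 0.1797]
orientation: [[-0.129, 0.992, -0.0], [0.992, 0.129, 0.002], [0.002, -0.0, -1.0]]
wrist_force: [0.4, 0.3, -3.0]
grip_width: 0.289
```

```bash
python3 -c "
from h import *
from plant import vision
im=vision.grab_frame('side')[200:380,240:440]; cv2.imwrite('pics/s1.png',cv2.resize(im[:,:,::-1],None,fx=3.3,fy=3.3,interpolation=cv2.INTER_CUBIC))
delta([.5153-.13*.991,-.3062-.13*.133,.1803],toolR(.133))"
```

```text
t 6.525 pos [ 0.515  -0.3059  0.1796] F [-0.18 -0.62 -3.12] M [0.02 0.   0.02] grip 0.297
linear [-0.0018, -0.2594, -0.0013] rot [-0.0001, -0.0006, -0.0012] mm [  -0.9 -129.7   -0.6] deg [-0.02 -0.11 -0.21]
```

View pics/s1.png

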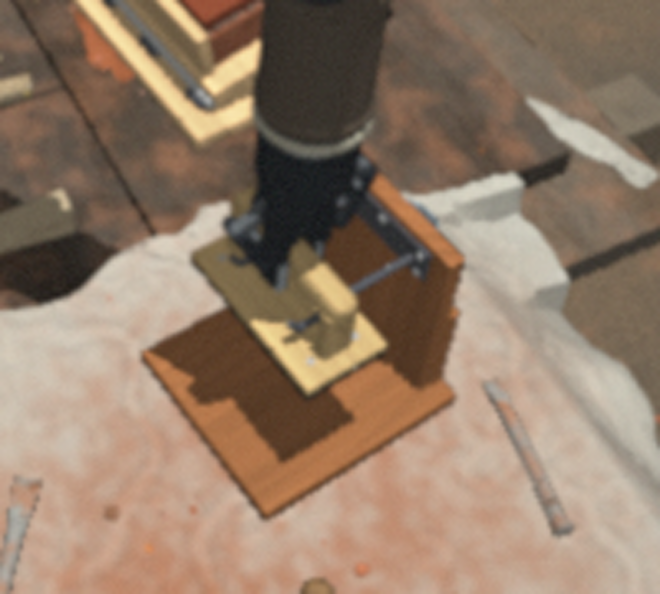

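Emit:
carry_out:
  motion:
    - {"linear": [0,-0.06,0],"delta_rot": [0,0,0]}
    - {"linear": [0,-0.13,0],"delta_rot": [0,0,0]}
    - {"linear": [0,-0.2,0],"delta_rot": [0,0,0]}
    - {"linear": [0,-0.26,0],"delta_rot": [0,0,0]}
    - {"linear": [0,-0.26,0],"delta_rot": [0,0,0]}

```text
clock: 7.15
tool_pos: [0.3838, -0.3231, 0.1799]
orientation: [[-0.125, 0.992, -0.0], [0.992, 0.125, 0.003], [0.003, -0.0, -1.0]]
wrist_force: [0.2, -0.2, -2.8]
grip_width: 0.297
```

```bash
python3 -c "
from h import *
from plant import vision
im=vision.grab_frame('side')[180:400,200:440]; cv2.imwrite('pics/s2.png',cv2.resize(im[:,:,::-1],None,fx=2.7,fy=2.7,interpolation=cv2.INTER_CUBIC))
delta([.40,-.20,.32],toolR(.109,.198))
Rt=toolR(.109,.198); n=-Rt[:,2]; c=np.array([.653,.1365,.1355]);
for h in (.13,.03,0): print(h, c+n*(h+.051))
"
```

```text
t 7.2 pos [ 0.3855 -0.3228  0.18  ] F [ 0.04  0.33 -2.45] M [-0.01 -0.06 -0.05] grip 0.298
linear [0.2406, 0.0601, -0.2795] rot [-0.0628, -0.0013, 0.0058] mm [ 120.3   30.1 -139.8] deg [-11.31  -0.23   1.04]
0.13 [0.617607   0.13262681 0.31296361]
0.03 [0.63716115 0.13476669 0.21491742]
0 [0.64302739 0.13540866 0.18550356]
```

View pics/s2.png

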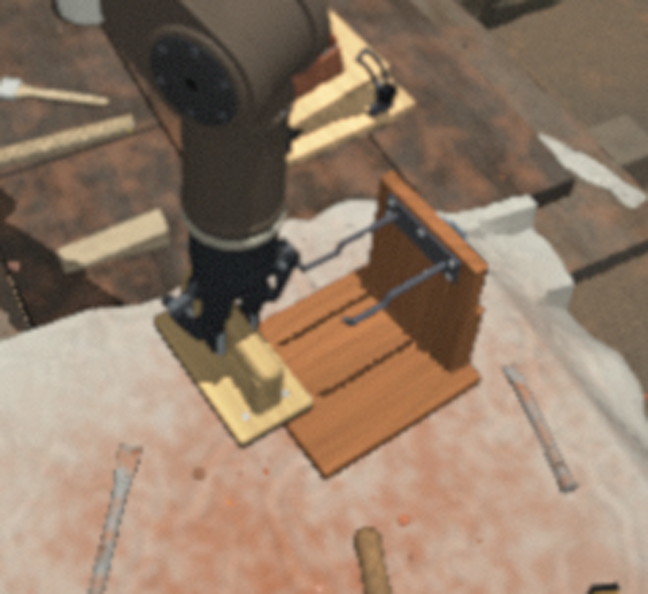

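Emit:
carry_out:
  motion:
    - {"linear": [0.0,0,-0.11],"delta_rot": [0,0,0]}
    - {"linear": [0.06,0.02,-0.2],"delta_rot": [-0.02,0,0]}
    - {"linear": [0.14,0.04,-0.28],"delta_rot": [-0.04,0,0.003]}
    - {"linear": [0.24,0.06,-0.28],"delta_rot": [-0.063,0,0.006]}
    - {"linear": [0.35,0.1,-0.28],"delta_rot": [-0.063,0,0.006]}

```text
clock: 7.82
tool_pos: [0.4117, -0.1525, 0.3215]
orientation: [[-0.109, 0.973, 0.201], [0.994, 0.106, 0.028], [0.006, 0.203, -0.979]]
wrist_force: [2.0, 1.2, -2.5]
grip_width: 0.296
```

```bash
python3 -c "
from h import *
delta([.6176,.1326,.313],toolR(.109,.198))
"
```

```text
t 7.825 pos [ 0.4117 -0.1525  0.3215] F [ 2.    1.24 -2.54] M [0.08 0.21 0.05] grip 0.296
linear [0.5218, 0.4576, 0.1153] rot [0.002, -0.0018, -0.0003] mm [260.9 228.8  57.7] deg [ 0.37 -0.32 -0.05]
```

Emit:
carry_out:
  motion:
    - {"linear": [0.09,0.08,0.02],"delta_rot": [0,0,0]}
    - {"linear": [0.18,0.16,0.04],"delta_rot": [0,0,0]}
    - {"linear": [0.27,0.24,0.06],"delta_rot": [0,0,0]}
    - {"linear": [0.36,0.32,0.08],"delta_rot": [0,0,0]}
    - {"linear": [0.45,0.4,0.1],"delta_rot": [0,0,0]}

```text
clock: 8.45
tool_pos: [0.5923, 0.0958, 0.3106]
orientation: [[-0.112, 0.974, 0.195], [0.994, 0.109, 0.025], [0.004, 0.196, -0.981]]
wrist_force: [0.3, -0.1, -2.2]
grip_width: 0.293
```

Emit:
carry_out:
  motion:
    - {"linear": [0.04,0.04,0.01],"delta_rot": [0,0,0]}
    - {"linear": [0.05,0.05,0.015],"delta_rot": [0,0,0]}
    - {"linear": [0.05,0.05,0.015],"delta_rot": [0,0,0]}
    - {"linear": [0.05,0.05,0.015],"delta_rot": [0,0,0]}

```text
clock: 8.95
tool_pos: [0.6136, 0.1193, 0.3088]
orientation: [[-0.109, 0.975, 0.195], [0.994, 0.106, 0.025], [0.004, 0.196, -0.981]]
wrist_force: [0.0, -0.1, -2.4]
grip_width: 0.293
```

```bash
python3 -c "
from h import *
from plant import vision
delta([.6372,.1348,.215],toolR(.109,.198))
import pickle
m=vision.camera_model('wrist')
im=vision.grab_frame('wrist'); cv2.imwrite('pics/w5.png',im[:,:,::-1]); pickle.dump(m,open('w5.pkl','wb'))
delta([.6372,.1348,.215],toolR(.109,.198))
"
```

```text
t 8.95 pos [0.6136 0.1193 0.3088] F [ 0.01 -0.1  -2.43] M [-0.05  0.27 -0.04] grip 0.293
linear [0.0251, 0.0124, 0.1939] rot [-0.0001, -0.0011, -0.0003] mm [12.5  6.2 97. ] deg [-0.01 -0.2  -0.05]
t 9.0 pos [0.6137 0.1193 0.309 ] F [ 0.07 -0.34 -3.7 ] M [-0.06  0.36  0.03] grip 0.296
linear [0.0249, 0.0122, 0.1942] rot [0.0, -0.0012, -0.0003] mm [12.5  6.1 97.1] deg [ 0.   -0.21 -0.05]
```

View pics/w5.png

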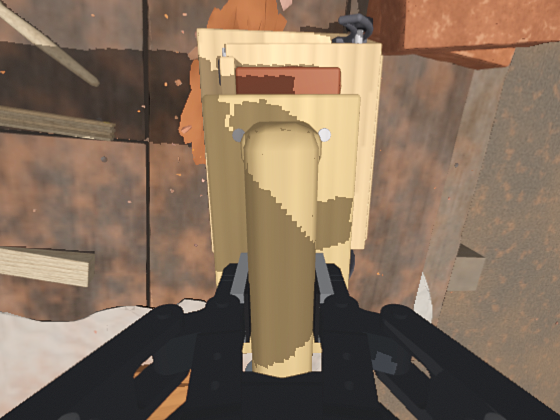

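Run:
```python
from h import *
import pickle
from plant import monitor
t=cv2.imread("pics/w5.png")
cv2.imwrite("pics/w5a.png",cv2.resize(t[55:255,190:380],None,fx=4,fy=4,interpolation=cv2.INTER_CUBIC)[:600])
s=monitor.read_state();Rt=np.array(s["orientation"]);p=np.array(s["tool_pos"])
m=pickle.load(open("w5.pkl","rb"))
# float axes in tool: x=tool y, y=tool x, z=-tool z ; sole top z .016 ; TCP at h above sole
for h in(.049,.051):
  q=np.array([[.08,-.04,h-.016],[.08,.04,h-.016],[-.0,-.04,h-.016],[0,.04,h-.016]])@Rt.T+p
  print(((proj(m,q)-[190,55]+.5)*4-.5).round(0))
```

```text
[[ 48. 161.]
 [680. 161.]
 [ 90. 741.]
 [640. 741.]]
[[ 51. 161.]
 [677. 161.]
 [ 93. 735.]
 [637. 735.]]
```

View pics/w5a.png

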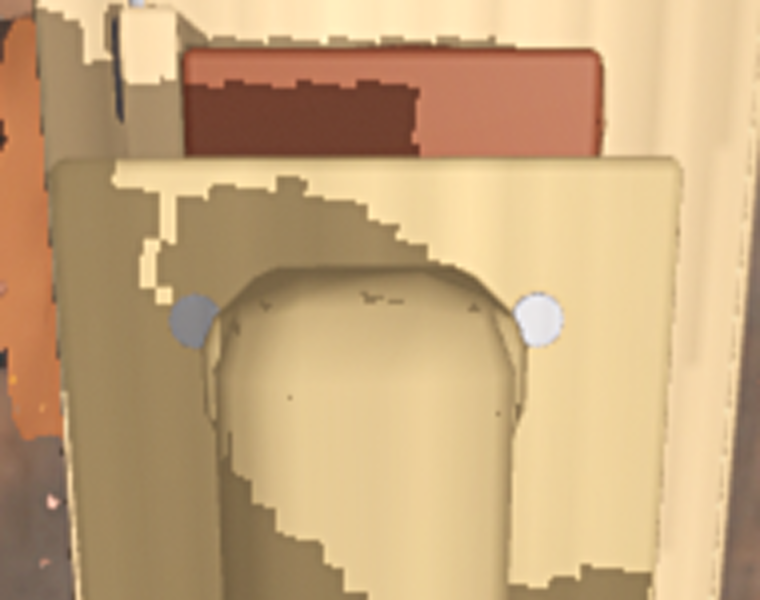

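Emit:
carry_out:
  motion:
    - {"linear": [0.025,0.012,0.04],"delta_rot": [0,-0.001,0]}
    - {"linear": [0.025,0.012,0.1],"delta_rot": [0,-0.001,0]}
    - {"linear": [0.025,0.012,0.16],"delta_rot": [0,-0.001,0]}
    - {"linear": [0.025,0.012,0.194],"delta_rot": [0,-0.001,0]}
    - {"linear": [0.025,0.012,0.194],"delta_rot": [0,-0.001,0]}

```text
clock: 9.62
tool_pos: [0.6368, 0.1363, 0.2131]
orientation: [[-0.11, 0.975, 0.193], [0.994, 0.108, 0.021], [-0.0, 0.194, -0.981]]
wrist_force: [-0.2, 0.2, -2.1]
grip_width: 0.294
```

```bash
python3 -c "
from h import *
from plant import vision
Rt=toolR(.109,.198); n=-Rt[:,2]; c=np.array([.653,.1365,.1355]);
im=vision.grab_frame('wrist'); cv2.imwrite('pics/w6.png',im[:,:,::-1])
im=vision.grab_frame('side')[130:260,230:380]; cv2.imwrite('pics/s3.png',cv2.resize(im[:,:,::-1],None,fx=4.5,fy=4.5,interpolation=cv2.INTER_CUBIC))
delta(c+n*(.05+.008),Rt)
"
```

```text
t 9.725 pos [0.6379 0.1362 0.2154] F [ 0.37  0.57 -1.87] M [-0.01  0.31  0.01] grip 0.297
linear [-0.0027, -0.002, 0.0465] rot [0.0002, -0.0002, 0.0002] mm [-1.4 -1.  23.3] deg [ 0.04 -0.03  0.03]
```

View pics/w6.png

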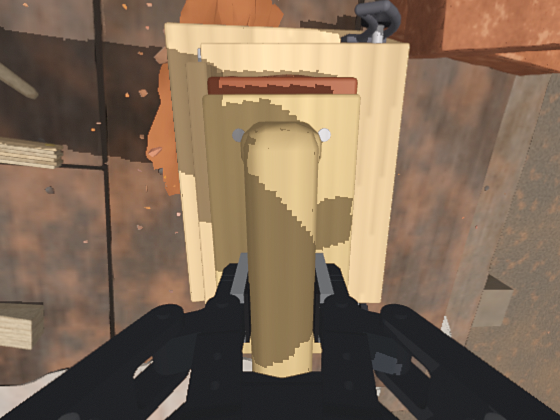

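View pics/s3.png

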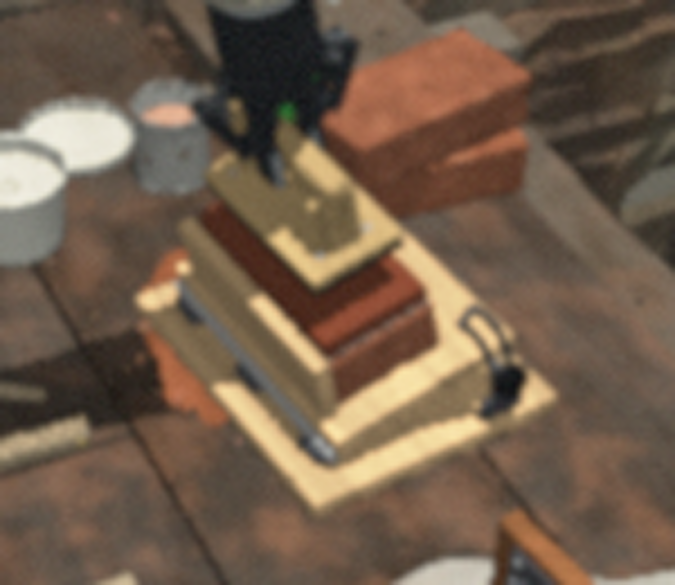

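Emit:
carry_out:
  motion:
    - {"linear": [-0.0027,-0.002,0.02],"delta_rot": [0,0,0]}
    - {"linear": [-0.0027,-0.002,0.04],"delta_rot": [0,0,0]}
    - {"linear": [-0.0027,-0.002,0.046],"delta_rot": [0,0,0]}
    - {"linear": [-0.0027,-0.002,0.046],"delta_rot": [0,0,0]}
    - {"linear": [-0.0027,-0.002,0.046],"delta_rot": [0,0,0]}

```text
clock: 10.35
tool_pos: [0.6413, 0.1352, 0.1922]
orientation: [[-0.11, 0.975, 0.196], [0.994, 0.107, 0.022], [0.0, 0.197, -0.98]]
wrist_force: [0.6, -1.0, -1.9]
grip_width: 0.294
```

```bash
cat > st.py <<'E'
from h import *
from plant import vision,monitor
import sys
Rt=toolR(.109,.198); n=-Rt[:,2]; c=np.array([.653,.1365,.1355])
if len(sys.argv)>1:
    im=vision.grab_frame('wrist')[60:140,185:385]; cv2.imwrite('pics/w%s.png'%sys.argv[1],cv2.resize(im[:,:,::-1],None,fx=4,fy=4,interpolation=cv2.INTER_CUBIC))
    im=vision.grab_frame('side')[150:250,250:350]; cv2.imwrite('pics/s%s.png'%sys.argv[1],cv2.resize(im[:,:,::-1],None,fx=6,fy=6,interpolation=cv2.INTER_CUBIC))
delta(c+n*.05,Rt)
s=monitor.read_state(); R0=np.array(s["orientation"])
print("tool F",(R0.T@s["wrist_force"]).round(2),"tool M",(R0.T@s["wrist_torque"]).round(3))
E
python3 st.py 7
```

```text
t 10.45 pos [0.6413 0.1353 0.1923] F [-0.32 -0.55 -1.77] M [-0.02  0.32  0.07] grip 0.293
linear [-0.0001, 0.0008, 0.016] rot [0.0001, -0.0002, 0.0002] mm [-0.   0.4  8. ] deg [ 0.02 -0.04  0.04]
tool F [-0.51 -0.71  1.66] tool M [ 0.32   0.031 -0.064]
```

View pics/w7.png

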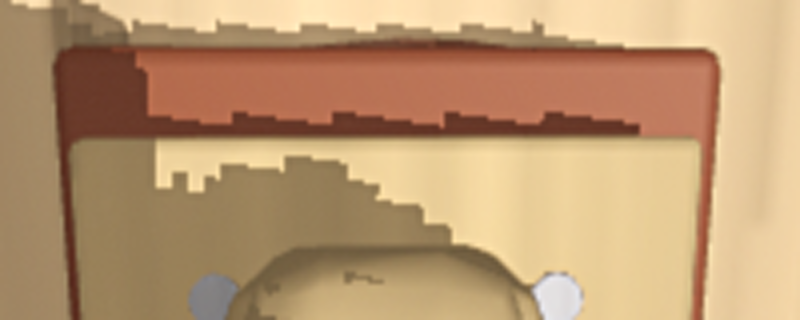

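View pics/s7.png

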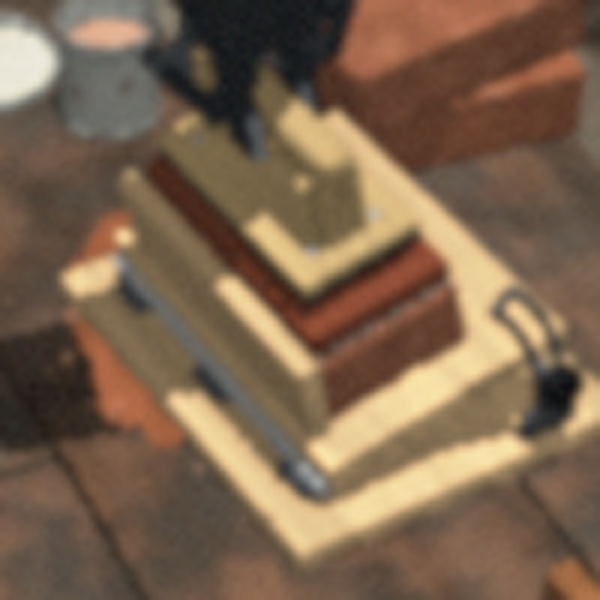

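Emit:
carry_out:
  motion:
    - {"linear": [0,0.001,0.006],"delta_rot": [0,0,0]}
    - {"linear": [0,0.001,0.01],"delta_rot": [0,0,0]}
    - {"linear": [0,0.001,0.01],"delta_rot": [0,0,0]}

```text
clock: 10.82
tool_pos: [0.6424, 0.1353, 0.1869]
orientation: [[-0.11, 0.975, 0.195], [0.994, 0.107, 0.022], [0.0, 0.196, -0.981]]
wrist_force: [0.3, -0.6, -3.1]
grip_width: 0.293
```

```bash
python3 st.py
```

```text
t 10.825 pos [0.6424 0.1353 0.1869] F [ 0.26 -0.65 -3.1 ] M [-0.07  0.33  0.07] grip 0.293
linear [0.0, 0.0006, 0.0049] rot [-0.0002, -0.0001, 0.0003] mm [0.  0.3 2.5] deg [-0.03 -0.02  0.05]
tool F [-0.67 -0.42  3.08] tool M [ 0.333 -0.015 -0.075]
```

Emit:
carry_out:
  motion:
    - {"linear": [0,0,0.002],"delta_rot": [0,0,0]}
    - {"linear": [0,0,0.002],"delta_rot": [0,0,0]}

```text
clock: 11.08
tool_pos: [0.6428, 0.1354, 0.1861]
orientation: [[-0.11, 0.975, 0.195], [0.994, 0.107, 0.022], [0.0, 0.197, -0.98]]
wrist_force: [1.1, 1.2, -2.5]
grip_width: 0.297
```

```bash
python3 st.py
```

```text
t 11.075 pos [0.6428 0.1354 0.1861] F [ 1.05  1.24 -2.55] M [-0.03  0.32 -0.02] grip 0.297
linear [-0.0, 0.0003, 0.0033] rot [-0.0, -0.0002, 0.0003] mm [-0.   0.1  1.7] deg [-0.01 -0.03  0.05]
tool F [1.11 0.66 2.73] tool M [ 0.325 -0.001  0.022]
```

Emit:
carry_out:
  motion:
    - {"linear": [0,0,0.002],"delta_rot": [0,0,0]}
    - {"linear": [0,0,0.002],"delta_rot": [0,0,0]}

```text
clock: 11.32
tool_pos: [0.6429, 0.1354, 0.1851]
orientation: [[-0.11, 0.975, 0.195], [0.994, 0.107, 0.022], [0.0, 0.197, -0.98]]
wrist_force: [0.3, 0.3, -3.0]
grip_width: 0.293
```

```bash
python3 st.py
```

```text
t 11.325 pos [0.6429 0.1354 0.1851] F [ 0.31  0.33 -3.01] M [-0.04  0.33 -0.06] grip 0.293
linear [-0.0, 0.0003, 0.0013] rot [-0.0001, -0.0002, 0.0003] mm [-0.   0.1  0.7] deg [-0.01 -0.03  0.05]
tool F [ 0.29 -0.25  3.02] tool M [ 0.334 -0.017  0.055]
```

Emit:
carry_out:
  motion:
    - {"linear": [0,0,0.001],"delta_rot": [0,0,0]}
    - {"linear": [0,0,0.001],"delta_rot": [0,0,0]}

```text
clock: 11.58
tool_pos: [0.643, 0.1354, 0.1847]
orientation: [[-0.11, 0.975, 0.195], [0.994, 0.107, 0.022], [0.0, 0.197, -0.98]]
wrist_force: [-1.0, -0.0, -2.4]
grip_width: 0.296
```

```bash
python3 st.py
```

```text
t 11.575 pos [0.643  0.1354 0.1847] F [-0.95 -0.01 -2.37] M [-0.01  0.35  0.04] grip 0.296
linear [-0.0001, 0.0003, 0.0004] rot [-0.0, -0.0002, 0.0003] mm [-0.   0.1  0.2] deg [-0.01 -0.03  0.05]
tool F [ 0.09 -1.4   2.14] tool M [ 0.348  0.035 -0.03 ]
```

Emit:
carry_out:
  motion:
    - {"linear": [0,0,0.001],"delta_rot": [0,0,0]}
    - {"linear": [0,0,0.001],"delta_rot": [0,0,0]}

```text
clock: 11.82
tool_pos: [0.6431, 0.1354, 0.1842]
orientation: [[-0.11, 0.975, 0.195], [0.994, 0.107, 0.022], [0.0, 0.197, -0.98]]
wrist_force: [1.0, 0.3, -3.0]
grip_width: 0.293
```

```bash
python3 st.py
```

```text
t 11.825 pos [0.6431 0.1354 0.1842] F [ 1.01  0.31 -3.01] M [-0.05  0.3   0.  ] grip 0.293
linear [-0.0001, 0.0003, -0.0007] rot [-0.0001, -0.0002, 0.0003] mm [-0.   0.2 -0.3] deg [-0.01 -0.03  0.05]
tool F [0.2  0.43 3.16] tool M [ 0.304 -0.012 -0.006]
```

Emit:
carry_out:
  motion:
    - {"linear": [0,0,0.001],"delta_rot": [0,0,0]}
    - {"linear": [0,0,0.001],"delta_rot": [0,0,0]}

```text
clock: 12.08
tool_pos: [0.6432, 0.1355, 0.1837]
orientation: [[-0.11, 0.975, 0.195], [0.994, 0.107, 0.022], [0.0, 0.197, -0.981]]
wrist_force: [0.0, -0.4, -1.9]
grip_width: 0.295
```

```bash
python3 st.py
```

```text
t 12.075 pos [0.6432 0.1355 0.1837] F [ 0.03 -0.43 -1.86] M [-0.    0.34 -0.05] grip 0.295
linear [-0.0001, 0.0004, -0.0017] rot [-0.0001, -0.0002, 0.0003] mm [-0.   0.2 -0.8] deg [-0.01 -0.03  0.05]
tool F [-0.43 -0.38  1.82] tool M [0.337 0.025 0.057]
```

Still free air; continue in 0.5 mm steps.

Emit:
carry_out:
  motion:
    - {"linear": [0,0,0.001],"delta_rot": [0,0,0]}
    - {"linear": [0,0,0.001],"delta_rot": [0,0,0]}

```text
clock: 12.32
tool_pos: [0.6434, 0.1355, 0.1832]
orientation: [[-0.11, 0.975, 0.195], [0.994, 0.107, 0.022], [0.0, 0.197, -0.98]]
wrist_force: [-0.1, 0.3, -2.6]
grip_width: 0.297
```

```bash
python3 st.py
```

```text
t 12.325 pos [0.6434 0.1355 0.1832] F [-0.15  0.28 -2.63] M [ 0.03  0.28 -0.01] grip 0.297
linear [-0.0, 0.0003, -0.0026] rot [-0.0, -0.0002, 0.0003] mm [-0.   0.1 -1.3] deg [-0.01 -0.03  0.05]
tool F [ 0.29 -0.63  2.55] tool M [0.276 0.057 0.026]
```

Emit:
carry_out:
  motion:
    - {"linear": [0,0,0.001],"delta_rot": [0,0,0]}
    - {"linear": [0,0,0.001],"delta_rot": [0,0,0]}

```text
clock: 12.58
tool_pos: [0.6434, 0.1354, 0.1827]
orientation: [[-0.11, 0.975, 0.195], [0.994, 0.107, 0.022], [0.0, 0.197, -0.98]]
wrist_force: [-1.0, -0.9, -3.7]
grip_width: 0.29
```

```bash
python3 st.py
```

```text
t 12.575 pos [0.6434 0.1354 0.1827] F [-0.99 -0.87 -3.72] M [-0.03  0.36 -0.04] grip 0.29
linear [0.0, 0.0003, -0.0037] rot [-0.0001, -0.0002, 0.0002] mm [ 0.   0.2 -1.8] deg [-0.01 -0.03  0.04]
tool F [-0.76 -1.79  3.43] tool M [0.361 0.003 0.043]
```

Emit:
carry_out:
  motion:
    - {"linear": [0,0,0.001],"delta_rot": [0,0,0]}
    - {"linear": [0,0,0.001],"delta_rot": [0,0,0]}

```text
clock: 12.82
tool_pos: [0.6435, 0.1355, 0.1822]
orientation: [[-0.11, 0.975, 0.195], [0.994, 0.107, 0.022], [0.0, 0.197, -0.98]]
wrist_force: [0.7, -0.2, -2.6]
grip_width: 0.296
```

```bash
python3 st.py
```

```text
t 12.825 pos [0.6435 0.1355 0.1822] F [ 0.67 -0.16 -2.63] M [0.02 0.36 0.02] grip 0.296
linear [-0.0, 0.0003, -0.0047] rot [-0.0001, -0.0002, 0.0002] mm [-0.   0.1 -2.3] deg [-0.01 -0.03  0.04]
tool F [-0.23  0.12  2.71] tool M [ 0.352  0.065 -0.01 ]
```

```bash
python3 st.py 8
```

```text
t 12.925 pos [0.6436 0.1355 0.1823] F [-0.3   0.09 -2.88] M [0.01 0.32 0.05] grip 0.296
linear [-0.0, 0.0002, -0.0046] rot [-0.0, -0.0002, 0.0002] mm [-0.   0.1 -2.3] deg [-0.01 -0.03  0.04]
tool F [ 0.12 -0.85  2.77] tool M [ 0.318  0.055 -0.041]
```

View pics/w8.png

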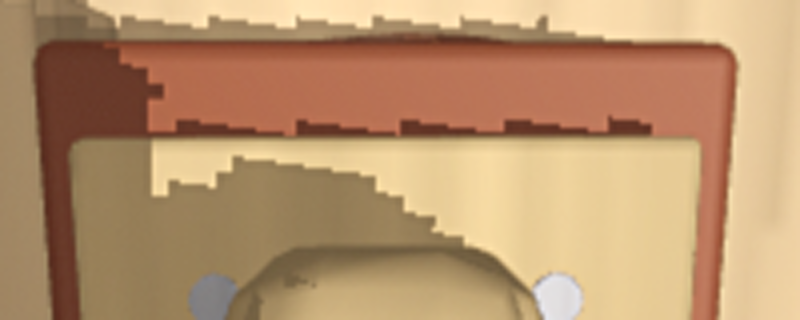

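View pics/s8.png

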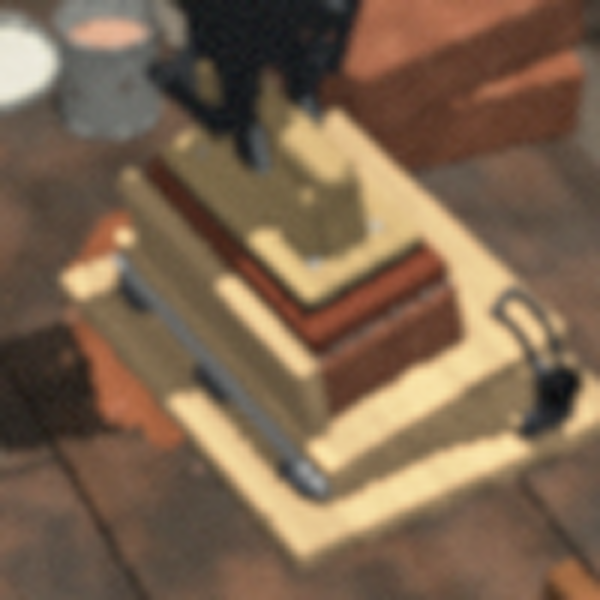

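Emit:
carry_out:
  motion:
    - {"linear": [0,0,0.001],"delta_rot": [0,0,0]}
    - {"linear": [0,0,0.001],"delta_rot": [0,0,0]}

```text
clock: 13.18
tool_pos: [0.6437, 0.1354, 0.1819]
orientation: [[-0.11, 0.975, 0.195], [0.994, 0.107, 0.022], [0.0, 0.197, -0.98]]
wrist_force: [-0.3, -0.5, -0.6]
grip_width: 0.297
```

```bash
python3 st.py
```

```text
t 13.175 pos [0.6437 0.1354 0.1819] F [-0.29 -0.46 -0.59] M [-0.02  0.44 -0.02] grip 0.297
linear [0.0001, 0.0001, -0.0053] rot [0.0, -0.0002, 0.0002] mm [ 0.   0.1 -2.7] deg [ 0.   -0.03  0.04]
tool F [-0.43 -0.44  0.51] tool M [0.444 0.023 0.022]
```

Emit:
carry_out:
  motion:
    - {"linear": [0,0,0.001],"delta_rot": [0,0,0]}
    - {"linear": [0,0,0.001],"delta_rot": [0,0,0]}

```text
clock: 13.42
tool_pos: [0.6437, 0.1354, 0.1818]
orientation: [[-0.11, 0.975, 0.195], [0.994, 0.107, 0.022], [0.001, 0.197, -0.98]]
wrist_force: [-5.0, -0.1, 5.8]
grip_width: 0.296
```

```bash
python3 st.py
```

```text
t 13.425 pos [0.6437 0.1354 0.1818] F [-5.03 -0.09  5.78] M [-0.06  0.92  0.04] grip 0.296
linear [0.0001, 0.0002, -0.0055] rot [-0.0, -0.0003, 0.0002] mm [ 0.   0.1 -2.7] deg [-0.   -0.05  0.04]
tool F [ 0.47 -3.77 -6.66] tool M [ 0.921  0.046 -0.026]
```

Emit:
carry_out:
  motion:
    - {"linear": [0,0,0.001],"delta_rot": [0,0,0]}
    - {"linear": [0,0,0.001],"delta_rot": [0,0,0]}

```text
clock: 13.68
tool_pos: [0.6436, 0.1354, 0.1818]
orientation: [[-0.11, 0.975, 0.195], [0.994, 0.107, 0.023], [0.001, 0.197, -0.98]]
wrist_force: [-7.8, -1.1, 10.4]
grip_width: 0.296
```

```bash
python3 st.py
```

```text
t 13.675 pos [0.6436 0.1354 0.1818] F [-7.75 -1.11 10.45] M [-0.13  1.3   0.02] grip 0.296
linear [0.0001, 0.0003, -0.0055] rot [-0.0, -0.0004, 0.0002] mm [ 0.   0.2 -2.8] deg [-0.   -0.08  0.03]
tool F [ -0.24  -5.62 -11.79] tool M [ 1.305  0.013 -0.013]
```

Emit:
carry_out:
  motion:
    - {"linear": [0,-0.001,0],"delta_rot": [0,0,0]}
    - {"linear": [0,-0.001,0],"delta_rot": [0,0,0]}

```text
clock: 13.92
tool_pos: [0.6436, 0.1355, 0.1817]
orientation: [[-0.11, 0.974, 0.196], [0.994, 0.107, 0.023], [0.001, 0.198, -0.98]]
wrist_force: [-4.4, -1.8, 8.9]
grip_width: 0.293
```

```bash
python3 st.py
```

```text
t 13.925 pos [0.6436 0.1355 0.1817] F [-4.35 -1.8   8.87] M [-0.14  0.93  0.08] grip 0.293
linear [0.0, 0.0004, -0.0056] rot [0.0003, -0.0004, 0.0002] mm [ 0.   0.2 -2.8] deg [ 0.05 -0.07  0.04]
tool F [-1.3  -2.68 -9.59] tool M [ 0.941 -0.019 -0.087]
```

Emit:
carry_out:
  motion:
    - {"linear": [0,0,0],"delta_rot": [0,0,0]}

```text
clock: 14.05
tool_pos: [0.6436, 0.1354, 0.1817]
orientation: [[-0.11, 0.974, 0.196], [0.994, 0.107, 0.023], [0.001, 0.198, -0.98]]
wrist_force: [-6.0, -0.1, 9.0]
grip_width: 0.295
```

```bash
python3 st.py
```

```text
t 14.05 pos [0.6436 0.1354 0.1817] F [-6.03 -0.13  9.04] M [-0.08  0.9   0.03] grip 0.295
linear [0.0002, 0.0004, -0.0056] rot [0.0003, -0.0004, 0.0002] mm [ 0.1  0.2 -2.8] deg [ 0.05 -0.07  0.03]
tool F [  0.54  -4.1  -10.04] tool M [ 0.906  0.026 -0.021]
```

Emit:
carry_out:
  motion:
    - {"linear": [0,-0.001,0],"delta_rot": [0,0,0]}
    - {"linear": [0,-0.002,0],"delta_rot": [0,0,0]}
    - {"linear": [0,-0.002,0],"delta_rot": [0,0,0]}

```text
clock: 14.42
tool_pos: [0.6435, 0.1354, 0.1817]
orientation: [[-0.11, 0.974, 0.198], [0.994, 0.107, 0.023], [0.001, 0.199, -0.98]]
wrist_force: [-1.3, -0.6, 7.0]
grip_width: 0.293
```

```bash
python3 st.py
```

```text
t 14.425 pos [0.6435 0.1354 0.1817] F [-1.3  -0.58  6.99] M [ 0.02 -0.02  0.05] grip 0.293
linear [0.0001, 0.0006, -0.0057] rot [0.0008, -0.0003, 0.0002] mm [ 0.1  0.3 -2.9] deg [ 0.15 -0.05  0.04]
tool F [-0.43  0.07 -7.12] tool M [-0.021  0.033 -0.049]
```

Emit:
carry_out:
  motion:
    - {"linear": [0,0,0],"delta_rot": [0,0,0]}

```text
clock: 14.55
tool_pos: [0.6435, 0.1354, 0.1817]
orientation: [[-0.11, 0.974, 0.198], [0.994, 0.107, 0.023], [0.001, 0.199, -0.98]]
wrist_force: [-1.6, -0.6, 7.0]
grip_width: 0.292
```

```bash
python3 st.py
```

```text
t 14.55 pos [0.6435 0.1354 0.1817] F [-1.61 -0.58  6.96] M [ 0.01 -0.01  0.05] grip 0.292
linear [0.0001, 0.0006, -0.0057] rot [0.0008, -0.0003, 0.0002] mm [ 0.1  0.3 -2.9] deg [ 0.15 -0.05  0.04]
tool F [-0.4  -0.24 -7.15] tool M [-0.008  0.015 -0.047]
```

Emit:
carry_out:
  motion:
    - {"linear": [0,0,0.001],"delta_rot": [0,0,0]}
    - {"linear": [0,0,0.001],"delta_rot": [0,0,0]}

```text
clock: 14.8
tool_pos: [0.6435, 0.1354, 0.1816]
orientation: [[-0.11, 0.974, 0.198], [0.994, 0.107, 0.023], [0.001, 0.199, -0.98]]
wrist_force: [-4.6, -0.1, 12.0]
grip_width: 0.295
```

```bash
python3 st.py
```

```text
t 14.8 pos [0.6435 0.1354 0.1816] F [-4.64 -0.14 11.97] M [0.   0.52 0.05] grip 0.295
linear [0.0001, 0.0006, -0.0058] rot [0.0008, -0.0004, 0.0002] mm [ 0.1  0.3 -2.9] deg [ 0.15 -0.07  0.03]
tool F [  0.38  -2.15 -12.65] tool M [ 0.515  0.066 -0.038]
```

Emit:
carry_out:
  motion:
    - {"linear": [0,-0.001,0],"delta_rot": [-0.0028,0,0]}
    - {"linear": [0,-0.001,0],"delta_rot": [-0.0028,0,0]}
    - {"linear": [0,-0.001,0],"delta_rot": [-0.0028,0,0]}

```text
clock: 15.18
tool_pos: [0.6433, 0.1354, 0.1818]
orientation: [[-0.11, 0.972, 0.207], [0.994, 0.107, 0.024], [0.001, 0.208, -0.978]]
wrist_force: [-2.7, -0.7, 13.4]
grip_width: 0.294
```

```bash
python3 st.py
```

```text
t 15.175 pos [0.6433 0.1354 0.1818] F [-2.74 -0.7  13.41] M [-0.1   0.81 -0.02] grip 0.294
linear [0.0, 0.0009, -0.0054] rot [0.0038, -0.0004, 0.0002] mm [ 0.   0.5 -2.7] deg [ 0.69 -0.08  0.03]
tool F [ -0.38   0.05 -13.7 ] tool M [ 0.813 -0.011  0.015]
```

Emit:
carry_out:
  motion:
    - {"linear": [0,0.002,0],"delta_rot": [0.0056,0,0]}
    - {"linear": [0,0.002,0],"delta_rot": [0.0056,0,0]}
    - {"linear": [0,0.002,0],"delta_rot": [0.0056,0,0]}

```text
clock: 15.55
tool_pos: [0.6438, 0.1355, 0.182]
orientation: [[-0.11, 0.976, 0.189], [0.994, 0.107, 0.022], [0.001, 0.19, -0.982]]
wrist_force: [-7.8, -1.3, 16.2]
grip_width: 0.293
```

```bash
python3 st.py
```

```text
t 15.55 pos [0.6438 0.1355 0.182 ] F [-7.83 -1.32 16.17] M [-0.09  0.73  0.05] grip 0.293
linear [0.0, -0.0001, -0.0052] rot [-0.0021, -0.0005, 0.0002] mm [ 0.  -0.1 -2.6] deg [-0.38 -0.09  0.03]
tool F [ -0.43  -4.7  -17.38] tool M [ 0.74   0.002 -0.052]
```

Emit:
carry_out:
  motion:
    - {"linear": [0,-0.0011,0],"delta_rot": [-0.0032,0,0]}
    - {"linear": [0,-0.0011,0],"delta_rot": [-0.0032,0,0]}
    - {"linear": [0,-0.0011,0],"delta_rot": [-0.0032,0,0]}

```text
clock: 15.92
tool_pos: [0.6435, 0.1354, 0.1816]
orientation: [[-0.11, 0.974, 0.199], [0.994, 0.107, 0.023], [0.001, 0.201, -0.98]]
wrist_force: [-3.3, -0.3, 11.7]
grip_width: 0.297
```

```bash
cat >> st.py <<'E'
F=R0.T@s["wrist_force"]-[0,-.57,2.85]; M=R0.T@s["wrist_torque"]-[.33,0,0]
print("slope",np.degrees(np.arcsin(R0[2,1])).round(2),"roll",np.degrees(R0[2,0]).round(2),"N",-F[2].round(1),"lat",F[:2].round(1),"CoP y mm",((M[0]+.22*F[1])/F[2]*1e3).round(1),"CoP x",(-(M[1]-.22*F[0])/F[2]*1e3).round(1))
E
python3 st.py
```

```text
t 15.925 pos [0.6435 0.1354 0.1816] F [-3.3  -0.31 11.71] M [-0.05  0.51  0.04] grip 0.297
linear [0.0001, 0.0006, -0.0058] rot [0.0013, -0.0004, 0.0002] mm [ 0.   0.3 -2.9] deg [ 0.23 -0.07  0.03]
tool F [  0.07  -0.9  -12.13] tool M [ 0.508  0.01  -0.039]
slope 11.57 roll 0.06 N 15.0 lat [ 0.1 -0.3] CoP y mm -7.1 CoP x -0.3
```

Emit:
carry_out:
  motion:
    - {"linear": [0,0,0],"delta_rot": [0,0,0]}
    - {"linear": [0,0,0],"delta_rot": [0,0,0]}

```text
clock: 16.18
tool_pos: [0.6435, 0.1354, 0.1817]
orientation: [[-0.11, 0.974, 0.199], [0.994, 0.107, 0.023], [0.001, 0.201, -0.98]]
wrist_force: [-4.8, 0.7, 12.4]
grip_width: 0.295
```

```bash
python3 st.py 9
```

```text
t 16.275 pos [0.6435 0.1354 0.1817] F [-4.37  0.16 11.45] M [-0.04  0.52 -0.01] grip 0.296
linear [0.0001, 0.0005, -0.0057] rot [0.0013, -0.0004, 0.0002] mm [ 0.   0.3 -2.9] deg [ 0.23 -0.07  0.03]
tool F [  0.65  -1.94 -12.09] tool M [0.523 0.016 0.012]
slope 11.57 roll 0.06 N 14.9 lat [ 0.7 -1.4] CoP y mm 7.2 CoP x -8.5
```

View pics/w9.png

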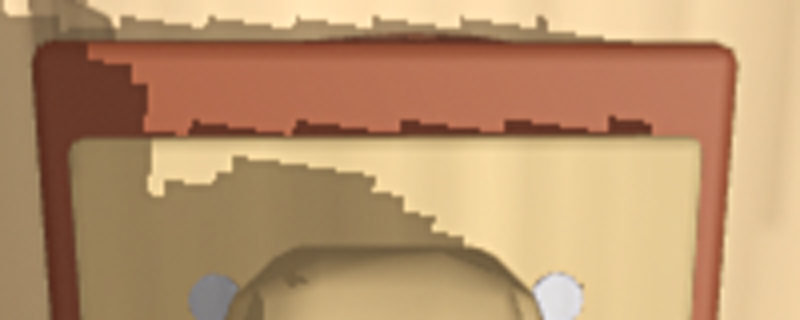

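View pics/s9.png

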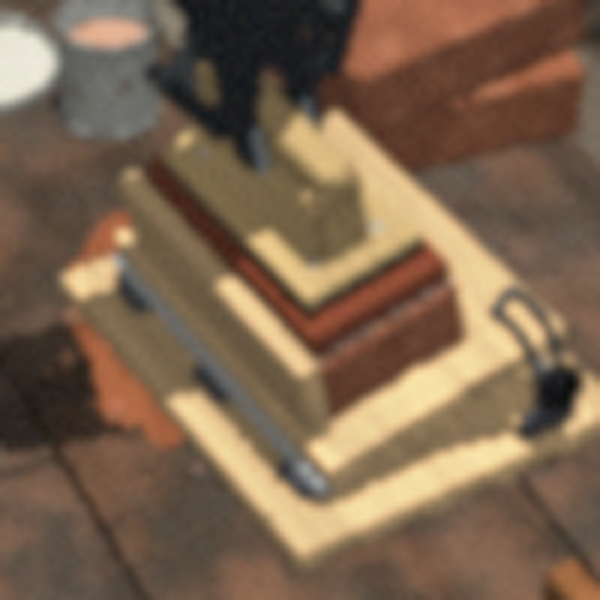

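Emit:
carry_out:
  motion:
    - {"linear": [0,0,0],"delta_rot": [0,0,0]}
    - {"linear": [0,0,0],"delta_rot": [0,0,0]}
    - {"linear": [0,0,0],"delta_rot": [0,0,0]}
    - {"linear": [0,0,0],"delta_rot": [0,0,0]}
    - {"linear": [0,0,0],"delta_rot": [0,0,0]}

```text
clock: 16.9
tool_pos: [0.6435, 0.1354, 0.1816]
orientation: [[-0.11, 0.974, 0.199], [0.994, 0.107, 0.023], [0.001, 0.201, -0.98]]
wrist_force: [-4.7, 0.2, 12.3]
grip_width: 0.293
```

```bash
python3 st.py | tail -1
```

```text
slope 11.57 roll 0.06 N 15.9 lat [ 0.7 -1.5] CoP y mm 10.0 CoP x -9.7
```

Emit:
carry_out:
  motion:
    - {"linear": [0,0,0],"delta_rot": [0,0,0]}
    - {"linear": [0,0,0],"delta_rot": [0,0,0]}
    - {"linear": [0,0,0],"delta_rot": [0,0,0]}
    - {"linear": [0,0,0],"delta_rot": [0,0,0]}
    - {"linear": [0,0,0],"delta_rot": [0,0,0]}

```text
clock: 17.52
tool_pos: [0.6435, 0.1354, 0.1816]
orientation: [[-0.11, 0.974, 0.199], [0.994, 0.107, 0.023], [0.001, 0.2, -0.98]]
wrist_force: [-4.3, 0.1, 10.9]
grip_width: 0.298
```

```bash
python3 st.py | tail -1; python3 -c "
from plant import vision
import cv2
cv2.imwrite('pics/top9.png',vision.grab_frame('top')[:,:,::-1])"
```

```text
slope 11.56 roll 0.06 N 14.4 lat [ 0.5 -1.5] CoP y mm 5.8 CoP x -7.4
```

View pics/top9.png

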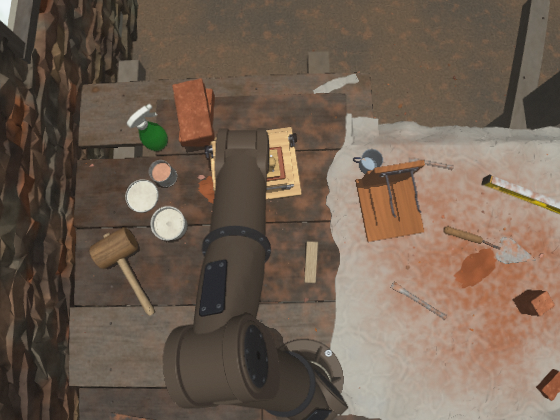

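Top view: stand, cup, tub, tin and wedge are unmoved (brush and long stick hidden under the arm), and the float is on the tile. Handing in.

```bash
python3 -c "
from plant import ctrl; print(ctrl.job_done())"
```

```text
the job is handed in; nothing more can be done
None
```

I handed in the job at about 17.6 s with the float still gripped and pressed on the middle of the tile. I took it by its bar, lifted it 23 mm, drew it 130 mm clear of the hooks, tilted it to the tile's slope and pressed it on.

**Last checks**
- **Push:** about 14–16 N normal to the face (roughly 1.5 kg), steady for 1.5 s, with about 1.5 N sideways.
- **Flushness:** I tilted the pressed float about half a degree each way. The force centre ran toward the low and high edges and the tool rose both times, so flush lies near 11.5°. It ended at 11.57°, roll 0.06°. In the last readings the force centre was 6–10 mm off the sole's middle, well inside it. That figure assumes a sensor offset of about 0.22 m, which I estimated.
- **Centring:** the sole's centre is within about 1 mm of the fitted tile centre, and the wrist picture shows equal gaps on both long sides.
- **Other things:** the stand, cup, tub, tin and wedge look unmoved in the last top view.

**Disagreed or not checked**
- Contact came about 2.7 mm lower than the camera fit predicted, so I relied on the force there.
- The camera fits alone gave slopes from about 10° to 12° depending on the edge rounding assumed. I used the contact test instead.
- The arm hid the brush in the last top view, so I could not check it. Nothing passed near it.

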